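# Make up the display-swap kit

## Task

Make up the kit for a display change: swing the keeper arm of the kit rack right back out of the way, pull every screwdriver up out of the stand and lay each one flat in a notch of its own on the rack, handle in the front comb with its wide notches and blade in the V-notch straight behind, and put the display module in the rack's pocket between its corner stops. Then swing the keeper arm fully home over the screwdrivers so that nothing can jump out when the rack is carried off, and leave the other things on the bench where they are.

Things in the scene. Friction and masses are not known exactly. Their poses are not given: they have to be found in the camera images.
- stand: driver stand, fixed grey sheet metal, 80 x 240 x 106 mm. Origin: centre of underside, z up. Four places in a row along its y axis at y = -84, -28, 28, 84 mm, x = 0: 12 mm holes in the top shelf (top z = 106 mm) and in a lower one. A screwdriver stands there handle up, collar on the top shelf, blade 94 mm down the holes: lift it 100 mm to clear. Handles span z = 118 to 199 mm.
- driver_a_handle (a point): screwdriver, 60 g, 194 mm long, red hexagonal handle 82 mm long, 23 mm over flats, 27 over corners, then a black collar 17 mm across and a 5 mm round blade. May be absent. Starts in the stand. Point: on the tool's axis, mid-handle; +z runs along the tool to the handle's end, 41 mm away; collar's lower edge 52 mm and blade's tip 146 mm the other way (-z).
- driver_b_handle (a point): screwdriver, 60 g, 194 mm long, blue hexagonal handle 82 mm long, 23 mm over flats, 27 over corners, then a black collar 17 mm across and a 5 mm round blade. May be absent. Starts in the stand. Point: on the tool's axis, mid-handle; +z runs along the tool to the handle's end, 41 mm away; collar's lower edge 52 mm and blade's tip 146 mm the other way (-z).
- driver_c_handle (a point): screwdriver, 60 g, 194 mm long, blue hexagonal handle 82 mm long, 23 mm over flats, 27 over corners, then a black collar 17 mm across and a 5 mm round blade. May be absent. Starts in the stand. Point: on the tool's axis, mid-handle; +z runs along the tool to the handle's end, 41 mm away; collar's lower edge 52 mm and blade's tip 146 mm the other way (-z).
- driver_d_handle (a point): screwdriver, 60 g, 194 mm long, red hexagonal handle 82 mm long, 23 mm over flats, 27 over corners, then a black collar 17 mm across and a 5 mm round blade. May be absent. Starts in the stand. Point: on the tool's axis, mid-handle; +z runs along the tool to the handle's end, 41 mm away; collar's lower edge 52 mm and blade's tip 146 mm the other way (-z).
- rack: kit rack, fixed: base plate 200 (x) by 425 (y = -230 to 195) by 6 mm, two upright black combs along y, a keeper arm, a display pocket. Origin on its underside, z up, x away from the robot. A screwdriver laid right points along x, handle towards -x, level, axis at z = 48 mm, mid-handle near x = -56 mm (-90 to -43); handle tops reach z = 63.
- front_comb (a point): middle of the front comb (rack x = -84, y = 34, z = 36 mm), axes as the rack's. The comb is 8 mm thick, 236 mm long, with four flat-bottomed notches for the handles, centres at rack y = 118, 62, 6, -50 mm: bottoms at rack z = 36 mm and 32 mm wide, widening to 42 mm at the tooth tops, z = 50 mm. A driver balances 8 mm bladewards of mid-handle, so this comb must carry the outer part of the handle.
- back_comb (a point): middle of the back comb (rack x = 45, y = 34, z = 44 mm), axes as the rack's. The comb is 8 mm thick with four V-notches for the blades straight behind the wide ones (rack y = 118, 62, 6, -50 mm): apex at rack z = 44 mm, 45 degree flanks up to z = 59 mm.
- keeper (a joint): keeper arm: flat steel bar 18 mm wide, 284 mm long, rack z = 66 to 75 mm, turning level on an upright post. 0 rad (stop): home, along the rack's -y over all the notches; grows as the arm swings back towards the rack's +x, away from the robot; 1.9 rad (stop): clear of everything. Friction (0.06 N m) holds it where left. Its free end comes home on a saddle at rack x = -36, y = -98, 77 mm high.
- keeper_pivot (a point): pivot of the keeper arm (rack x = -36, y = 176 mm), at the arm's upper face; axes as the rack's.
- keeper_knob (a point): round black grip knob on the keeper arm, 22 mm across, rack z = 84 to 104 mm, 120 mm from the pivot. Point: on the knob's axis at rack z = 98 mm, where to grip it from above.
- display: display module, 62 g: green board 78 (x) x 112 (y) mm with a black screen, loose, screen up. Origin: 3 mm under the centre of its underside, z up; board from z = 3 to 5 mm; screen frame x = -23 to 27, y = -39 to 39, z = 5 to 10 mm: grip it across x, fingertips on the board, at y = 8, clear of a pin header (x = 31 to 36, y = -35 to -9, z to 13) and a round cell (17 mm across at x = -31, y = 34).
- pocket (a point): middle of the display pocket at the rack's -y end, on the base plate (rack z = 6 mm); axes as the rack's. The board lies flat in it, 78 mm side along the rack's x (either way round), between corner stops 10 mm high that leave 2.5 mm of play on each side.
- cutters: side cutters with red grips, 139 mm long, lying on the bench; a bystander to be left alone. Origin: centre of its underside.
- reel: reel of solder, 58 mm across, 36 mm high, standing on its flange; a bystander to be left alone. Origin: centre of its underside.
- flux: small brown dropper bottle, 33 mm across, 102 mm high; a bystander to be left alone. Origin: centre of its underside.

How it is judged:
On the way, in this order (a step that is already met when the one before it is completed fails the run):
1. the keeper arm is swung back out of the way (more than 1.2 rad) (value of joint keeper above 1.2 rad), for 0.2 s.
2. every screwdriver that is there lies level in its notches, handle in the front comb (x of driver_a_handle in the frame of rack between -0.09 and -0.043 m and y of driver_a_handle in the frame of rack between -0.072 and 0.14 m and z of driver_a_handle in the frame of rack between 0.04 and 0.0535 m and angle between driver_a_handle's own z axis and vertical between 1.49 and 1.65 rad and angle between the z axis of each of driver_a_handle, driver_b_handle, driver_c_handle, driver_d_handle and the x axis of rack, either way round below 0.14 rad and x of driver_b_handle in the frame of rack between -0.09 and -0.043 m and y of driver_b_handle in the frame of rack between -0.072 and 0.14 m and z of driver_b_handle in the frame of rack between 0.04 and 0.0535 m and angle between driver_b_handle's own z axis and vertical between 1.49 and 1.65 rad and x of driver_c_handle in the frame of rack between -0.09 and -0.043 m and y of driver_c_handle in the frame of rack between -0.072 and 0.14 m and z of driver_c_handle in the frame of rack between 0.04 and 0.0535 m and angle between driver_c_handle's own z axis and vertical between 1.49 and 1.65 rad and x of driver_d_handle in the frame of rack between -0.09 and -0.043 m and y of driver_d_handle in the frame of rack between -0.072 and 0.14 m and z of driver_d_handle in the frame of rack between 0.04 and 0.0535 m and angle between driver_d_handle's own z axis and vertical between 1.49 and 1.65 rad), for 0.2 s.
At the end, for the whole second after the job is handed in: Each screwdriver present rests in its notches, handle in the front comb (middle 43-90 mm before the rack's centre line, 40-53.5 mm up), level to 0.08 and along the rack to 0.14 rad; the display lies flat in the pocket to 6 mm and 0.1 rad; the keeper arm is home to 0.08 rad (all of step 2 and horizontal distance between display and pocket below 0.006 m and z of display in the frame of rack below 0.009 m and angle between display's own z axis and vertical below 0.06 rad and angle between the x axis of display and the x axis of rack, either way round below 0.1 rad and value of joint keeper below 0.08 rad); the robot touches nothing.
It fails at once if the pair of side cutters is pushed more than 40 mm or tipped (distance of cutters from where it was at the start of the episode above 0.04 m or angle between cutters's own z axis and vertical above 0.6 rad).
It fails at once if the solder reel is pushed more than 40 mm or tipped (distance of reel from where it was at the start of the episode above 0.04 m or angle between reel's own z axis and vertical above 0.6 rad).
It fails at once if the dropper bottle is pushed more than 40 mm or tipped (distance of flux from where it was at the start of the episode above 0.04 m or angle between flux's own z axis and vertical above 0.6 rad).
Of driver_a, driver_b, driver_c, driver_d only 3 to 4 are there at a start; the rules pass over those that are not, and their reading is None.
At some moment in a run one of display may be knocked a few centimetres aside while the robot is not near it.
It also fails if it takes over 208 s, if anything falls off the work surface, if the arm or the gripper's body presses on something with over 40 N, if the wrist force passes 120 N, or if a joint passes its speed limit or range.

## Robot

A 6-joint arm with a two-finger parallel gripper is mounted at the origin on a cart in front of the work surface, level with it; the furniture and walls round the work are solid. World frame = base frame: x ahead of the robot, y to its left, z up, the work surface at z = 0. Lengths are in m, angles in rad, forces in N, time in s.
With the tool pointing down it reaches from about 0.275 to 0.75 m from the base axis. Payload 10.2 kg.
Tool frame: the origin (TCP) lies at the very end of the fingers, on their centre line; the grasp point (between the pads) lies 19 mm behind it; z points along the fingers, y is the line along which they close (so a half turn about z gives the same grasp; the last joint's range is limited). The gripper opens to 88 mm and grips with 3 to 60 N. Pads are 18 mm wide; open, the fingers measure 123 mm over their backs; the gripper's body (75 mm by 187 mm) begins 45 mm behind the grasp point.
Start: joints at [0.966, 0.313, 1.498, -0, 1.331, -0.223], TCP at [0.196, 0.487, 0.239] pointing down, gripper open.
Joint ranges: [-2.94, 2.94], [-0.97, 2.17], [0.19, 2.56], [-1.23, 4.37], [0.02, 3.11], [-2.88, 2.88]. Speed limits (rad/s): [2.39, 2.39, 3.01, 3.14, 3.14, 3.14].

## Interface

Orientations are given as a unit quaternion [x, y, z, w].
In Python, from cell import ctrl gives the robot as it stands.
- The arm moves only by the tool play_rows, never from a script. Its argument "series" is a list of rows, each an object of numbers: "tx", "ty", "tz": the shift along the world's x, y, z in m; "rx", "ry", "rz": the turn, a rotation vector about the world's x, y, z in rad; "grip": the opening, from -1 (shut) to 1 (fully open), so that 0 is half open. A call has 1 to 20 rows; each row shifts and turns the commanded pose from where the row before left it; what a row does not reach is not made up. A row lasts 1/8 s, in which the tool goes at most 62.5 mm and 10.7 degrees, less where a joint would pass 70% of its speed; a pose out of reach is approached as far as the arm can. A call is refused whole if a number of a shift passes 0.0625 or a number of a turn 0.188, either way. A call with a gripper value outside its range is refused whole. The fingers move at their own pace and stop on an object; the grip force is fixed at half the most. Time passes only in rows, so rows that do not move let the fingers close. It gives the time, the measured TCP pose, the force, the opening and the grip force at its end, in the units of the state.
- ctrl.get_state(): the state, without advancing time (a new reading comes with each control period).
- ctrl.get_image(name): name is "side" or "top" or "wrist"; returns the picture (384x512x3 uint8, red, green, blue); there is no depth.
- ctrl.camera_params(name): a dict with "fov_y" (degrees; the focal length in pixels is half the picture's height over the tangent of half this angle, whatever the lens; pixels are square), "cx", "cy" (the principal point, pixels), "R" (3x3) and "t" (3): a world point X has camera coordinates R X + t; the wrist camera has in their place "mount" (4x4, takes a point from camera to tool coordinates, whose origin is the TCP and whose axes are the flange's). Camera axes: x right, y down, z forward; pixel columns grow to the right and rows downward; lengths in m; the calibration is good to about 2 mm. A picture is of the moment at which its call begins: read the wrist's pose just before it. camera_params takes no time and is no camera call.
- ctrl.job_done(): hands the job in; it is judged then, once.
The state is a dict: "time": time; "joint_pos": joint angles; "joint_velocities": joint speeds; "joint_torque": joint torques, N m; "eef_pos": TCP position; "tool_rot": TCP orientation; "ft_force": force on the tool from outside, world axes, zero at the start; "torque": the same for the moment, N m; "grip_width": finger opening in m; "gripper_force": force on a finger pad.
Only numpy, scipy, OpenCV 4.12 (cv2) and the standard library are available. Lean on these libraries where they do the work, as an engineer would, in place of code of your own. Each camera call takes 0.05 s, during which the arm holds its last target. There are 200 camera calls.

## Working session

There is one attempt and no reset: what is moved stays moved. The work goes in short steps, Python scripts to look and compute and a tool call to move; the robot and the scene stay as the last step left them, time stands still between calls to the robot, and variables do not carry over. Pictures are saved under pics/ and viewed, at most 14 in all, crops included, and the job is handed in when it is done.

Besides the shell and the picture viewer there is one more tool, called after "Request:" in YAML: its name, and indented under it one key for each argument. play_rows: Moves the arm, as the interface text tells. Its arguments: {"type":"object","properties":{"series":{"type":"array","items":{"type":"object","properties":{"tx":{"type":"number"},"ty":{"type":"number"},"tz":{"type":"number"},"rx":{"type":"number"},"ry":{"type":"number"},"rz":{"type":"number"},"grip":{"type":"number"}}}}},"required":["series"]}

```bash
ls; mkdir -p pics
python3 - <<'E'
from cell import ctrl
import cv2
s=ctrl.get_state();print({k:s[k] for k in('time','eef_pos','tool_rot','grip_width','ft_force')})
for n in('top','side','wrist'):
    im=ctrl.get_image(n);cv2.imwrite(f'pics/{n}0.png',im[...,::-1]);print(n,ctrl.camera_params(n))
a=cv2.imread('pics/top0.png');cv2.imwrite('pics/top0b.png',cv2.resize(a,(800,600),interpolation=cv2.INTER_CUBIC))
a=cv2.imread('pics/side0.png');cv2.imwrite('pics/side0b.png',cv2.resize(a,(800,600),interpolation=cv2.INTER_CUBIC))
E
```

```text
pics
{'time': 0.0, 'eef_pos': array([0.19548142, 0.48698815, 0.23816966]), 'tool_rot': array([ 1.89759869e-01,  9.81830328e-01, -5.78153236e-04, -2.53931019e-04]), 'grip_width': 0.08808846658040416, 'ft_force': array([ 1.07835051, -0.03332736,  0.48902329])}
top {'fov_y': 57.49153246799917, 'cx': 253.18771045422147, 'cy': 187.5369593711941, 'R': array([[-0.00339034, -0.99998503, -0.00429492],
       [-0.9993601 ,  0.0035411 , -0.03559277],
       [ 0.03560745,  0.0041715 , -0.99935715]]), 't': array([0.06578622, 0.50134702, 1.3160886 ])}
side {'fov_y': 46.69976942243421, 'cx': 251.12643739855903, 'cy': 194.25741839982288, 'R': array([[-0.95434   , -0.29841903,  0.01346274],
       [-0.18535669,  0.55622174, -0.81009893],
       [ 0.23426067, -0.77560522, -0.58613862]]), 't': array([0.51672921, 0.15922914, 1.30765384])}
wrist {'fov_y': 68.89732630205526, 'cx': 254.94073660363253, 'cy': 190.23094403025658, 'mount': array([[-3.30441126e-04, -9.67110357e-01, -2.54356932e-01,
         6.62450802e-02],
       [ 9.99999936e-01, -3.54049157e-04,  4.70343047e-05,
        -3.14722258e-04],
       [-1.35542220e-04, -2.54356900e-01,  9.67110412e-01,
        -1.46126158e-01],
       [ 0.00000000e+00,  0.00000000e+00,  0.00000000e+00,
         1.00000000e+00]])}
```

View pics/top0b.png

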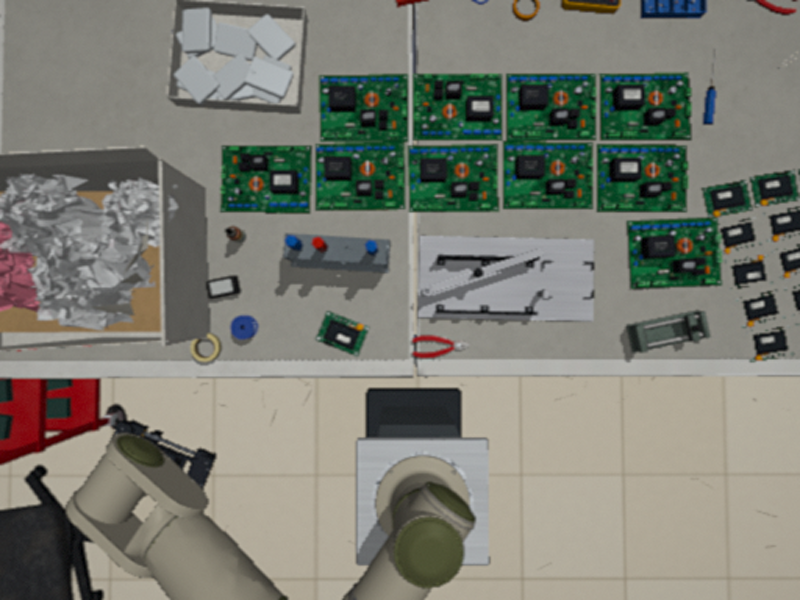

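View pics/side0b.png

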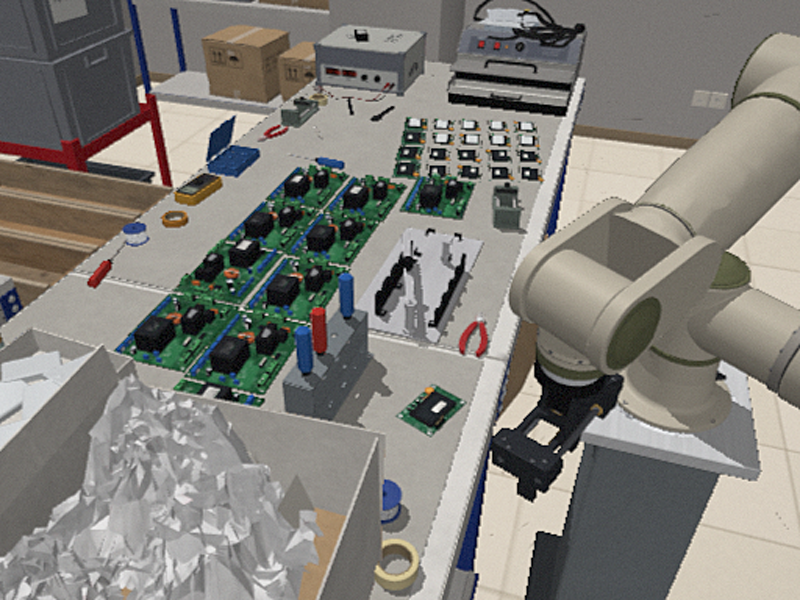

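```bash
cat > h.py <<'E'
from cell import ctrl
import numpy as np, cv2
from scipy.spatial.transform import Rotation as Ro
def cam(n,st=None):
    p=ctrl.camera_params(n); f=192/np.tan(np.radians(p['fov_y'])/2)
    if n=='wrist':
        st=st or ctrl.get_state(); T=np.eye(4);T[:3,:3]=Ro.from_quat(st['tool_rot']).as_matrix();T[:3,3]=st['eef_pos']
        M=np.linalg.inv(T@p['mount']);R,t=M[:3,:3],M[:3,3]
    else: R,t=np.array(p['R']),np.array(p['t'])
    return f,p['cx'],p['cy'],R,t
def pix(c,u,v,z):
    f,cx,cy,R,t=c; o=-R.T@t; d=R.T@np.array([(u-cx)/f,(v-cy)/f,1]); return (o+d*(z-o[2])/d[2]).round(4)
def proj(c,X):
    f,cx,cy,R,t=c; q=R@np.asarray(X)+t; return (q[:2]/q[2]*f+[cx,cy]).round(1)
def tri(c1,p1,c2,p2):
    A=[];b=[]
    for (f,cx,cy,R,t),(u,v) in((c1,p1),(c2,p2)):
        d=R.T@np.array([(u-cx)/f,(v-cy)/f,1]);d/=np.linalg.norm(d);P=np.eye(3)-np.outer(d,d);A.append(P);b.append(P@(-R.T@t))
    return np.linalg.lstsq(np.vstack(A),np.hstack(b),rcond=None)[0].round(4)
def snap(n,name,crop=None,s=1.5625):
    st=ctrl.get_state(); im=ctrl.get_image(n)[...,::-1]
    if crop: x0,y0,x1,y1=crop; im=im[y0:y1,x0:x1]
    cv2.imwrite('pics/'+name,cv2.resize(im,None,fx=s,fy=s,interpolation=cv2.INTER_CUBIC)); return cam(n,st)
def st():
    s=ctrl.get_state(); R=Ro.from_quat(s['tool_rot']).as_matrix()
    print('t',round(s['time'],2),'p',s['eef_pos'].round(4),'z',R[:,2].round(3),'y',R[:,1].round(3),'q',np.round(s['joint_pos'],3),'w',round(s['grip_width'],4),'F',s['ft_force'].round(1),'g',np.round(s['gripper_force'],1)); return s
E
python3 - <<'E'
from h import *
c=cam('top');k=1.5625
for n,(u,v,z) in dict(rack_tl=(418,236,.006),rack_tr=(594,238,.006),rack_br=(592,321,.006),rack_bl=(418,316,.006),fcombL=(432,316,.05),fcombR=(538,313,.05),bcL=(437,259,.06),bcR=(540,263,.06),knob=(478,271,.104),tip=(540,252,.07),b1=(292,242,.199),r1=(319,243,.199),b2=(371,246,.199),stL=(284,236,.106),stR=(390,240,.106),disp=(342,333,.005),cutL=(414,347,0),cutR=(466,347,0),reel=(243,327,.036),flux=(233,232,.1),edge=(400,362,0)).items(): print(n,pix(c,u/k,v/k,z))
im=cv2.imread('pics/top0.png')[135:240,175:390];cv2.imwrite('pics/c1.png',cv2.resize(im,None,fx=3.7,fy=3.7,interpolation=cv2.INTER_CUBIC))
E
```

```text
rack_tl [0.6406 0.009  0.006 ]
rack_tr [ 0.634  -0.4192  0.006 ]
rack_br [ 0.4322 -0.4111  0.006 ]
rack_bl [0.4458 0.01   0.006 ]
fcombL [ 0.4459 -0.0212  0.05  ]
fcombR [ 0.4521 -0.2695  0.05  ]
bcL [ 0.5789 -0.0331  0.06  ]
bcR [ 0.5686 -0.2731  0.06  ]
knob [ 0.5471 -0.122   0.104 ]
tip [ 0.5933 -0.2708  0.07  ]
b1 [0.602  0.2788 0.199 ]
r1 [0.5997 0.2225 0.199 ]
b2 [0.593  0.1142 0.199 ]
stL [0.6277 0.315  0.106 ]
stR [0.6177 0.0759 0.106 ]
disp [0.4052 0.1944 0.005 ]
cutL [0.3705 0.0198 0.    ]
cutR [ 0.3701 -0.1065  0.    ]
reel [0.4213 0.4261 0.036 ]
flux [0.6382 0.4321 0.1   ]
edge [0.3342 0.054  0.    ]
```

View pics/c1.png

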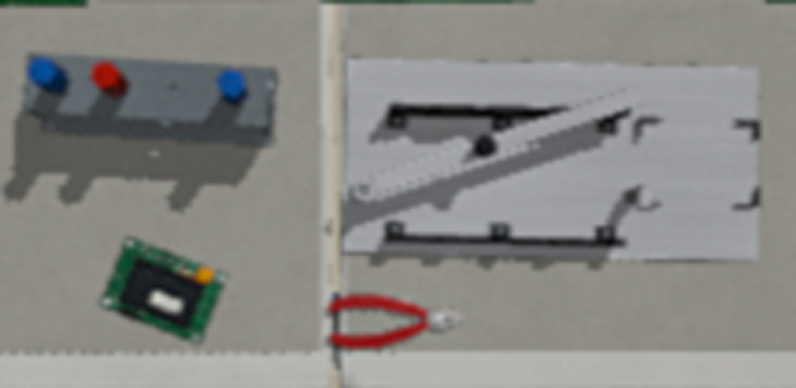

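Request:
play_rows:
  series:
    - {"tz":0.03,"ty":-0.03,"tx":0.02}
    - {"ty":-0.06,"tx":0.02,"tz":0.02}
    - {"ty":-0.06,"tx":0.02,"tz":0.02,"rz":-0.17}
    - {"ty":-0.06,"tx":0.02,"tz":0.02,"rz":-0.17}
    - {"ty":-0.06,"tx":0.02,"rz":-0.17}
    - {"ty":-0.06,"tx":0.02,"rz":-0.17}
    - {"ty":-0.06,"tx":0.03,"rz":-0.17}
    - {"ty":-0.06,"tx":0.03,"rz":-0.17}
    - {"ty":-0.06,"tx":0.04,"rz":-0.168}
    - {"ty":-0.06,"tx":0.04}
    - {"ty":-0.04,"tx":0.04}
    - {"tx":0.03}
    - {}
    - {}

```text
schema error: expected keys tx, ty, tz, rx, ry, rz, grip
```

Run:
```python
from h import *
st();c=snap('wrist','w1.png')
print([proj(c,X) for X in([.547,-.122,.104],[.506,-.009,.075])])
```

```text
t 0.15 p [0.1955 0.487  0.2383] z [-0.001 -0.001 -1.   ] y [ 0.373  0.928 -0.001] q [ 0.966  0.313  1.498 -0.     1.331 -0.223] w 0.0881 F [ 0.2 -0.5  0.5] g 0.0
[array([-28. , 534.6]), array([ 34.4, 474.1])]
```

View pics/w1.png

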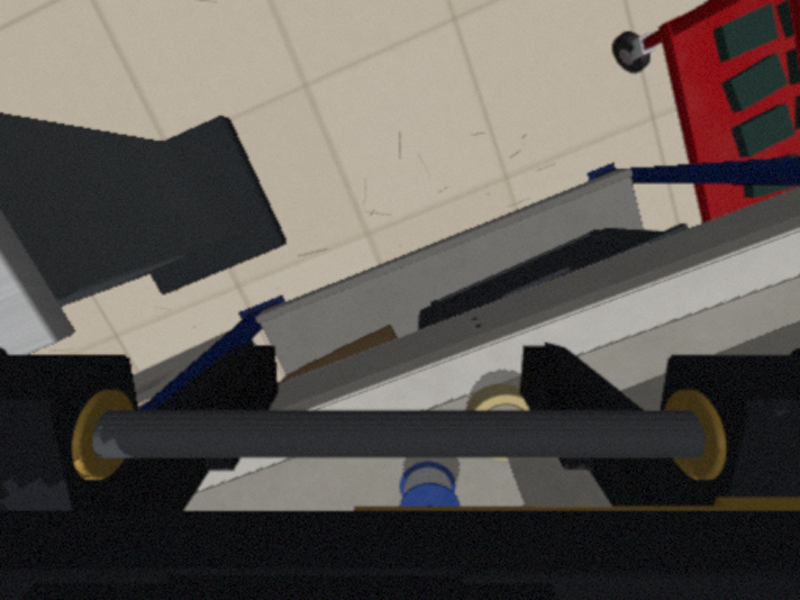

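Request:
play_rows:
  series:
    - {"tx":0.02,"ty":-0.03,"tz":0.03,"rx":0,"ry":0,"rz":0,"grip":1}
    - {"tx":0.02,"ty":-0.06,"tz":0.02,"rx":0,"ry":0,"rz":0,"grip":1}
    - {"tx":0.02,"ty":-0.06,"tz":0.02,"rx":0,"ry":0,"rz":-0.17,"grip":1}
    - {"tx":0.02,"ty":-0.06,"tz":0.02,"rx":0,"ry":0,"rz":-0.17,"grip":1}
    - {"tx":0.02,"ty":-0.06,"tz":0,"rx":0,"ry":0,"rz":-0.17,"grip":1}
    - {"tx":0.02,"ty":-0.06,"tz":0,"rx":0,"ry":0,"rz":-0.17,"grip":1}
    - {"tx":0.03,"ty":-0.06,"tz":0,"rx":0,"ry":0,"rz":-0.17,"grip":1}
    - {"tx":0.03,"ty":-0.06,"tz":0,"rx":0,"ry":0,"rz":-0.17,"grip":1}
    - {"tx":0.04,"ty":-0.06,"tz":0,"rx":0,"ry":0,"rz":-0.168,"grip":1}
    - {"tx":0.04,"ty":-0.06,"tz":0,"rx":0,"ry":0,"rz":0,"grip":1}
    - {"tx":0.05,"ty":-0.06,"tz":0,"rx":0,"ry":0,"rz":0,"grip":1}
    - {"tx":0.05,"ty":-0.04,"tz":0,"rx":0,"ry":0,"rz":0,"grip":1}
    - {"tx":0,"ty":-0.04,"tz":0,"rx":0,"ry":0,"rz":0,"grip":1}
    - {"tx":0,"ty":0,"tz":0,"rx":0,"ry":0,"rz":0,"grip":1}

```text
time: 1.95
eef_pos: [0.5257, -0.1759, 0.3241]
tool_rot: [0.708, 0.706, -0.0, -0.001]
ft_force: [-0.5, 0.0, -0.3]
grip_width: 0.0882
gripper_force: 0.0
```

Run:
```python
from h import *
st();c=snap('wrist','w2.png')
print([proj(c,X)*1.5625 for X in([.547,-.122,.104],[.506,-.009,.075])])
```

```text
t 1.95 p [ 0.5257 -0.1759  0.3241] z [-0.002  0.001 -1.   ] y [ 1.    -0.002 -0.002] q [-0.534  0.338  1.244 -0.     1.561 -0.532] w 0.0882 F [-0.5  0.  -0.3] g 0.0
[array([426.40625, 196.71875]), array([375.9375 ,  53.59375])]
```

View pics/w2.png

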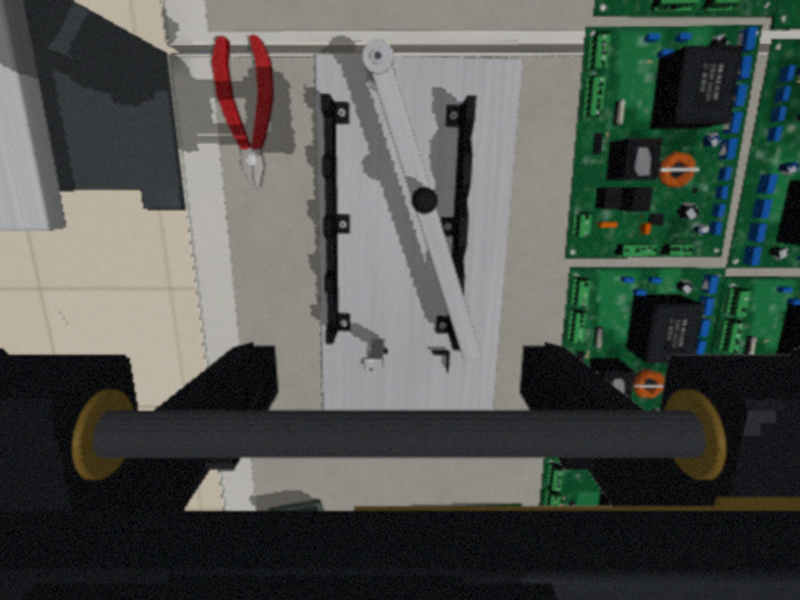

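Run:
```python
from h import *
c=cam('wrist');k=1.5625
P={n:pix(c,u/k,v/k,z) for n,(u,v,z) in dict(piv=(378,56,.075),knob=(425,199,.104),tip=(467,356,.075),L1=(317,57,.006),L2=(325,408,.006),R1=(521,58,.006),R2=(497,408,.006),fc1=(327,97,.05),fc2=(332,342,.05),bc1=(468,97,.059),cut0=(222,38,.01),cut1=(268,40,.01),cuttip=(257,184,.01),saddle=(374,362,.077)).items()}
for n in P:print(n,P[n])
```

```text
piv [ 0.5076 -0.0092  0.075 ]
knob [ 0.546  -0.1223  0.104 ]
tip [ 0.5905 -0.272   0.075 ]
L1 [0.446  0.0075 0.006 ]
L2 [ 0.4374 -0.366   0.006 ]
R1 [0.6419 0.0063 0.006 ]
R2 [ 0.6399 -0.366   0.006 ]
fc1 [ 0.4607 -0.0357  0.05  ]
fc2 [ 0.4561 -0.2669  0.05  ]
bc1 [ 0.5847 -0.0374  0.059 ]
cut0 [0.3578 0.0228 0.01  ]
cut1 [0.4011 0.021  0.01  ]
cuttip [ 0.3797 -0.1106  0.01  ]
saddle [ 0.5004 -0.2774  0.077 ]
```

Request:
play_rows:
  series:
    - {"tx":0.01,"ty":0.027,"tz":-0.04,"rx":0,"ry":0,"rz":0,"grip":1}
    - {"tx":0.01,"ty":0.0265,"tz":-0.05,"rx":0,"ry":0,"rz":0,"grip":1}
    - {"tx":0,"ty":0,"tz":-0.06,"rx":0,"ry":0,"rz":0,"grip":0.2}
    - {"tx":0,"ty":0,"tz":-0.06,"rx":0,"ry":0,"rz":0,"grip":0}
    - {"tx":0,"ty":0,"tz":-0.03,"rx":0,"ry":0,"rz":0,"grip":0}
    - {"tx":0,"ty":0,"tz":0,"rx":0,"ry":0,"rz":0,"grip":-1}
    - {"tx":0,"ty":0,"tz":0,"rx":0,"ry":0,"rz":0,"grip":-1}
    - {"tx":0,"ty":0,"tz":0,"rx":0,"ry":0,"rz":0,"grip":-1}
    - {"tx":0,"ty":0,"tz":0,"rx":0,"ry":0,"rz":0,"grip":-1}

```text
time: 3.12
eef_pos: [0.5462, -0.1205, 0.0863]
tool_rot: [0.707, 0.707, 0.0, 0.001]
ft_force: [-0.4, -0.4, 3.2]
grip_width: 0.0207
gripper_force: 30.1
```

Request:
play_rows:
  series:
    - {"tx":0.019,"ty":0.0083,"tz":0,"rx":0,"ry":0,"rz":0,"grip":-1}
    - {"tx":0.018,"ty":0.012,"tz":0,"rx":0,"ry":0,"rz":0,"grip":-1}
    - {"tx":0.0154,"ty":0.015,"tz":0,"rx":0,"ry":0,"rz":0,"grip":-1}
    - {"tx":0.0126,"ty":0.0175,"tz":0,"rx":0,"ry":0,"rz":0,"grip":-1}
    - {"tx":0.0092,"ty":0.0196,"tz":0,"rx":0,"ry":0,"rz":0,"grip":-1}
    - {"tx":0.0056,"ty":0.0208,"tz":0,"rx":0,"ry":0,"rz":0,"grip":-1}
    - {"tx":0.0016,"ty":0.0239,"tz":0,"rx":0,"ry":0,"rz":0,"grip":-1}
    - {"tx":0,"ty":0,"tz":0,"rx":0,"ry":0,"rz":0,"grip":-1}
    - {"tx":0,"ty":0,"tz":0,"rx":0,"ry":0,"rz":0,"grip":-1}

```text
time: 4.25
eef_pos: [0.6283, -0.004, 0.0866]
tool_rot: [0.707, 0.707, 0.001, 0.002]
ft_force: [3.9, -1.5, 6.6]
grip_width: 0.0204
gripper_force: 30.0
```

Run:
```python
from h import *
st()
```

```text
t 4.25 p [ 0.6283 -0.004   0.0866] z [ 0.004 -0.001 -1.   ] y [1.    0.001 0.004] q [-0.193  0.679  1.343  0.     1.116 -0.193] w 0.0204 F [ 3.9 -1.5  6.6] g 30.0
```

Request:
play_rows:
  series:
    - {"tx":0,"ty":0,"tz":0,"rx":0,"ry":0,"rz":0,"grip":0}
    - {"tx":0,"ty":0,"tz":0,"rx":0,"ry":0,"rz":0,"grip":0}
    - {"tx":0,"ty":0,"tz":0.03,"rx":0,"ry":0,"rz":0,"grip":0}
    - {"tx":0,"ty":0,"tz":0.05,"rx":0,"ry":0,"rz":0,"grip":0}
    - {"tx":0,"ty":0,"tz":0.06,"rx":0,"ry":0,"rz":0,"grip":0}
    - {"tx":0,"ty":0,"tz":0.06,"rx":0,"ry":0,"rz":0,"grip":0}
    - {"tx":0,"ty":0,"tz":0.06,"rx":0,"ry":0,"rz":0,"grip":0}
    - {"tx":0,"ty":0.02,"tz":0.055,"rx":0,"ry":0,"rz":0,"grip":0}
    - {"tx":-0.01,"ty":0.06,"tz":0,"rx":0,"ry":0,"rz":0,"grip":0}
    - {"tx":-0.02,"ty":0.056,"tz":0,"rx":0,"ry":0,"rz":0,"grip":0}
    - {"tx":0,"ty":0,"tz":0,"rx":0,"ry":0,"rz":0,"grip":0}
    - {"tx":0,"ty":0,"tz":0,"rx":0,"ry":0,"rz":0,"grip":0}

```text
time: 5.75
eef_pos: [0.5973, 0.1321, 0.3999]
tool_rot: [0.707, 0.707, -0.0, -0.0]
ft_force: [-0.7, -0.3, 0.4]
grip_width: 0.0438
gripper_force: 0.0
```

Run:
```python
from h import *
st();c=snap('wrist','w3.png')
```

```text
t 5.75 p [0.5973 0.1321 0.3999] z [-0.001 -0.    -1.   ] y [ 1.     0.001 -0.001] q [ 0.026  0.488  0.838 -0.     1.817  0.026] w 0.0438 F [-0.7 -0.3  0.4] g 0.0
```

View pics/w3.png

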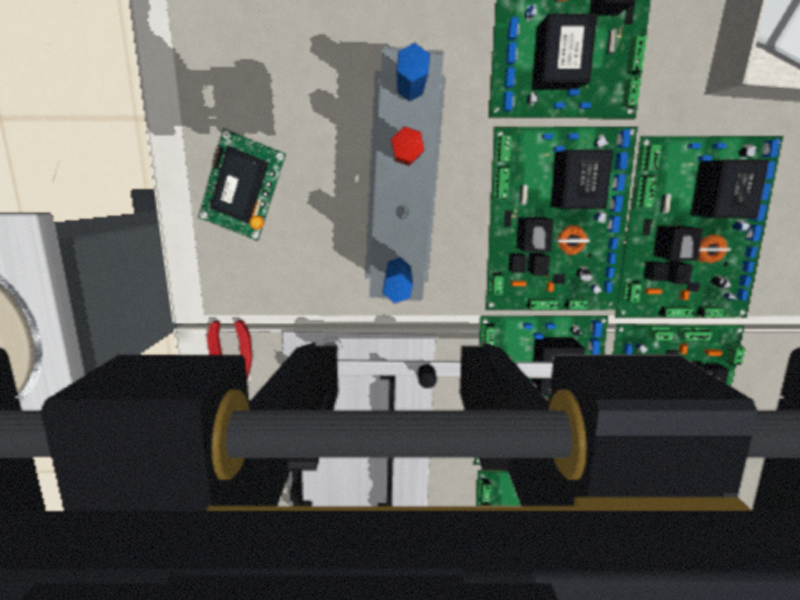

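Run:
```python
from h import *
c=cam('wrist');k=1.5625
for n,(u,v,z) in dict(b1=(414,55,.199),r=(408,146,.199),hole=(402,212,.106),b2a=(398,270,.199),b2b=(397,289,.199),dA=(223,131,.005),dB=(285,153,.005),dC=(256,240,.005),dD=(200,217,.005),cell=(257,222,.008)).items():print(n,pix(c,u/k,v/k,z))
a=cv2.imread('pics/w3.png')
l=cv2.resize(a[30:320,350:460],None,fx=2,fy=2,interpolation=cv2.INTER_CUBIC);r=cv2.resize(a[115:255,180:300],None,fx=4,fy=4,interpolation=cv2.INTER_CUBIC)
o=np.zeros((580,720,3),np.uint8);o[:580,:220]=l;o[:560,230:710]=r;cv2.imwrite('pics/c3.png',o)
```

```text
b1 [0.6073 0.2848 0.199 ]
r [0.6033 0.223  0.199 ]
hole [0.5995 0.1682 0.106 ]
b2a [0.5957 0.1282 0.199 ]
b2b [0.5949 0.1124 0.199 ]
dA [0.3918 0.2544 0.005 ]
dB [0.4623 0.23   0.005 ]
dC [0.4196 0.1276 0.005 ]
dD [0.3536 0.1557 0.005 ]
cell [0.4236 0.1499 0.008 ]
```

View pics/c3.png

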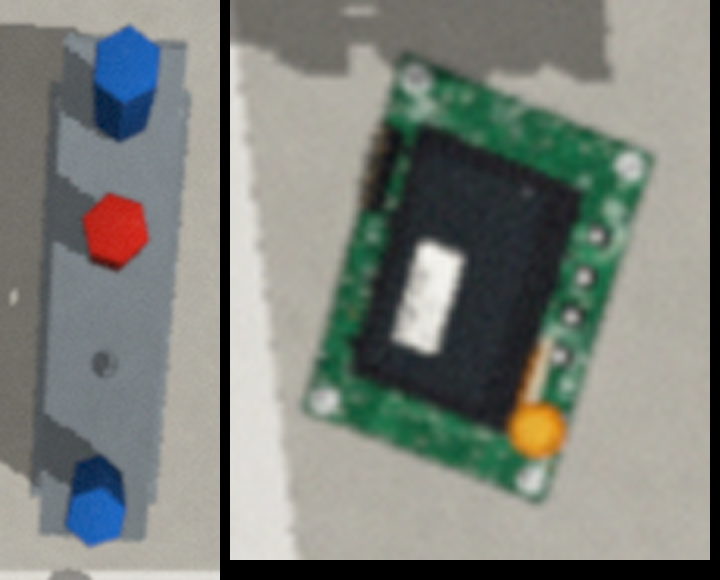

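Request:
play_rows:
  series:
    - {"tx":-0.03,"ty":0.01,"tz":0,"rx":0,"ry":0,"rz":0.157,"grip":-0.14}
    - {"tx":-0.03,"ty":0.01,"tz":0,"rx":0,"ry":0,"rz":0.157,"grip":-0.14}
    - {"tx":-0.03,"ty":0.01,"tz":0,"rx":0,"ry":0,"rz":0.157,"grip":-0.14}
    - {"tx":-0.03,"ty":0.01,"tz":0,"rx":0,"ry":0,"rz":0.157,"grip":-0.14}
    - {"tx":-0.03,"ty":0.01,"tz":0,"rx":0,"ry":0,"rz":0.157,"grip":-0.14}
    - {"tx":0,"ty":0.02,"tz":0,"rx":0,"ry":0,"rz":0.157,"grip":-0.14}
    - {"tx":0,"ty":0.02,"tz":0,"rx":0,"ry":0,"rz":0.157,"grip":-0.14}
    - {"tx":0,"ty":0.02,"tz":0,"rx":0,"ry":0,"rz":0.157,"grip":-0.14}
    - {"tx":0,"ty":0.02,"tz":0,"rx":0,"ry":0,"rz":0.157,"grip":-0.14}
    - {"tx":0,"ty":0.017,"tz":0,"rx":0,"ry":0,"rz":0.157,"grip":-0.14}
    - {"tx":0,"ty":0,"tz":-0.02,"rx":0,"ry":-0.157,"rz":0,"grip":-0.14}
    - {"tx":0,"ty":0,"tz":-0.02,"rx":0,"ry":-0.157,"rz":0,"grip":-0.14}
    - {"tx":0,"ty":0,"tz":-0.02,"rx":0,"ry":-0.157,"rz":0,"grip":-0.14}
    - {"tx":0,"ty":0,"tz":-0.02,"rx":0,"ry":-0.157,"rz":0,"grip":-0.14}
    - {"tx":0,"ty":0,"tz":-0.02,"rx":0,"ry":-0.157,"rz":0,"grip":-0.14}
    - {"tx":0,"ty":0,"tz":0,"rx":0,"ry":0,"rz":0,"grip":-0.14}
    - {"tx":0,"ty":0,"tz":0,"rx":0,"ry":0,"rz":0,"grip":-0.14}

```text
time: 7.92
eef_pos: [0.4485, 0.2794, 0.302]
tool_rot: [0.001, 0.924, -0.0, 0.382]
ft_force: [-0.3, -0.9, 0.3]
grip_width: 0.0377
gripper_force: 0.0
```

```bash
cat > kin.py <<'E'
import numpy as np
from scipy.spatial.transform import Rotation as Ro
from scipy.optimize import least_squares
LIM=np.array([[-2.94,2.94],[-.97,2.17],[.19,2.56],[-1.23,4.37],[.02,3.11],[-2.88,2.88]])
def fk(q,P):
    d,h,L1,L2,Lt,a,s4,s6=P
    A=Ro.from_euler('z',q[0]); B=A*Ro.from_euler('y',q[1]); C=B*Ro.from_euler('y',q[2]); D=C*Ro.from_euler('z',s4*q[3])*Ro.from_euler('y',q[4])*Ro.from_euler('z',s6*q[5])
    p=A.apply([a,d,h])+B.apply([0,0,L1])+C.apply([0,0,L2])+D.apply([0,0,Lt])
    return p,(D*Ro.from_matrix(np.array([[0,1,0],[-1,0,0],[0,0,1.]]).T)).as_matrix()
def ik(p,R,P,q0):
    f=lambda q:(lambda r:np.r_[(r[0]-p)*5,(r[1]-R).ravel()])(fk(q,P))
    s=least_squares(f,np.clip(q0,LIM[:,0]+.001,LIM[:,1]-.001),bounds=(LIM[:,0],LIM[:,1]));return s.x,np.abs(s.fun).max()
E
python3 - <<'E'
from h import *; from kin import *
s=st()
D=[([.966,.313,1.498,0,1.331,-.223],[.1955,.487,.2383]),([-.534,.338,1.244,0,1.561,-.532],[.5257,-.1759,.3241]),([-.193,.679,1.343,0,1.116,-.193],[.6283,-.004,.0866]),([.026,.488,.838,0,1.817,.026],[.5973,.1321,.3999]),(s['joint_pos'],s['eef_pos'])]
Rm=Ro.from_quat(s['tool_rot']).as_matrix()
for s4 in(1,-1):
  for s6 in(1,-1):
    r=least_squares(lambda P:np.r_[np.ravel([fk(q,[*P,s4,s6])[0]-p for q,p in D]),(fk(D[-1][0],[*P,s4,s6])[1]-Rm).ravel()*.1],[.116,.3,.41,.41,.2,0])
    print(s4,s6,r.x.round(4),abs(r.fun).max().round(4))
    print((fk(D[-1][0],[*r.x,s4,s6])[1]).round(2).tolist()) if r.cost<1e-3 else 0
print(Rm.round(2).tolist())
E
```

```text
t 7.92 p [0.4485 0.2794 0.302 ] z [ 0.706 -0.001 -0.708] y [0.002 1.    0.   ] q [ 0.495  0.02   1.873 -0.616  0.621 -0.682] w 0.0377 F [-0.3 -0.9  0.3] g 0.0
1 1 [ 0.1156  0.1588  0.4332  0.3959  0.2371 -0.0011] 0.0147
[[-0.71, 0.0, 0.71], [0.0, 1.0, -0.0], [-0.71, 0.0, -0.71]]
1 -1 [ 0.1156  0.1588  0.4332  0.3959  0.2371 -0.0011] 0.0977
-1 1 [0.0932 0.1216 0.3244 0.3703 0.0965 0.0791] 0.0851
-1 -1 [0.0932 0.1216 0.3244 0.3703 0.0965 0.0791] 0.1548
[[-0.71, 0.0, 0.71], [0.0, 1.0, -0.0], [-0.71, 0.0, -0.71]]
```

```bash
cat > feas.py <<'E'
from kin import *
P=[.1156,.1588,.4332,.3959,.2371,-.0011,1,1]
def tool(down,az=0,roll=0):
    z=np.array([np.cos(down)*np.cos(az),np.cos(down)*np.sin(az),-np.sin(down)]);y=np.array([-np.sin(az),np.cos(az),0]);x=np.cross(y,z)
    return Ro.from_rotvec(z*roll).as_matrix()@np.c_[x,y,z]
def chk(n,g,R,q):
    q,e=ik(np.array(g)+.019*R[:,2],R,P,q);print(n,q.round(2),'err',round(e,4));return q
E
python3 - <<'E'
from feas import *
for dp,dl in((45,45),(38,52),(30,60)):
  print(dp,dl);a=np.radians(dp);b=np.radians(dl)
  for n,g in dict(b1=(.607,.279),r=(.603,.2235),b2=(.595,.1135)).items():
    q=[.495,.02,1.873,-.616,.621,-.682]
    for nm,off,z in(('pre',-.1,.16),('grip',0,.16),('up',0,.28)):q=chk(n+nm,[g[0]+off,g[1],z],tool(a),q)
  q=chk('spin0',[.45,-.1,.34],tool(a),q)
  for k in range(1,7): q=chk('spin',[.45,-.1,.34],tool(a,0,np.pi*k/6),q)
  for y in(.062,.006,-.05): q=chk('plc',[.487,-.186+y,.049],tool(b,-.02,np.pi),q)
E
```

```text
45 45
b1pre [ 0.41  0.31  1.96 -1.17  0.31 -0.12] err 0.0
b1grip [ 0.33  0.47  1.72 -0.89  0.3  -0.46] err 0.0
b1up [ 0.33  0.35  1.56 -0.48  0.52 -0.91] err 0.0
rpre [ 0.29  0.24  2.06 -1.23  0.21 -0.15] err 0.0
rgrip [ 0.23  0.42  1.81 -0.85  0.22 -0.57] err 0.0
rup [ 0.23  0.28  1.66 -0.37  0.46 -1.07] err 0.0
b2pre [-0.01  0.13  2.21  0.21  0.02 -1.79] err 0.0
b2grip [-0.    0.33  1.95  0.04  0.09 -1.61] err 0.0
b2up [-0.    0.18  1.79  0.01  0.39 -1.58] err 0.0
spin0 [-0.71 -0.22  2.01  0.68  0.82 -2.61] err 0.0
spin [-0.71 -0.22  2.01  0.68  0.82 -2.09] err 0.0
spin [-0.71 -0.22  2.01  0.68  0.82 -1.57] err 0.0
spin [-0.71 -0.22  2.01  0.68  0.82 -1.04] err 0.0
spin [-0.71 -0.22  2.01  0.68  0.82 -0.52] err 0.0
spin [-0.71 -0.22  2.01  0.68  0.82  0.01] err 0.0
spin [-0.71 -0.22  2.01  0.68  0.82  0.53] err 0.0
plc [-0.68  0.39  2.3   1.99  0.5  -0.98] err 0.0
plc [-0.8   0.42  2.24  1.81  0.54 -0.88] err 0.0
plc [-0.9   0.46  2.16  1.64  0.58 -0.79] err 0.0
38 52
b1pre [ 0.41  0.3   1.95 -1.23  0.32 -0.07] err 0.0672
b1grip [ 0.34  0.47  1.74 -1.23  0.27 -0.13] err 0.0343
b1up
[... 1182 characters left out ...]
  0.22 -0.22] err 0.0158
b2pre [ 0.01  0.08  2.2  -1.23  0.02 -0.33] err 0.1526
b2grip [ 0.01  0.3   1.95 -1.23  0.02 -0.33] err 0.1355
b2up [-0.01  0.15  1.95  1.3   0.02 -2.88] err 0.0085
spin0 [-0.74 -0.28  2.13  1.01  0.71 -2.88] err 0.0411
spin [-0.79 -0.28  2.17  1.14  0.74 -2.53] err 0.0
spin [-0.79 -0.28  2.17  1.14  0.74 -2.01] err 0.0
spin [-0.79 -0.28  2.17  1.14  0.74 -1.49] err 0.0
spin [-0.79 -0.28  2.17  1.14  0.74 -0.96] err 0.0
spin [-0.79 -0.28  2.17  1.14  0.74 -0.44] err 0.0
spin [-0.79 -0.28  2.17  1.14  0.74  0.08] err 0.0
plc [-0.61  0.37  2.17  1.07  0.32  0.  ] err 0.0
plc [-0.72  0.4   2.11  1.01  0.39 -0.04] err 0.0
plc [-0.82  0.44  2.03  0.95  0.46 -0.05] err 0.0
```

Request:
play_rows:
  series:
    - {"tx":0.04,"ty":0,"tz":0,"rx":0,"ry":0,"rz":0,"grip":-0.14}
    - {"tx":0.05,"ty":0,"tz":0,"rx":0,"ry":0,"rz":0,"grip":-0.14}
    - {"tx":0.05,"ty":0,"tz":0,"rx":0,"ry":0,"rz":0,"grip":-0.14}
    - {"tx":0.032,"ty":0,"tz":-0.03,"rx":0,"ry":0,"rz":0,"grip":-0.14}
    - {"tx":0,"ty":0,"tz":-0.03,"rx":0,"ry":0,"rz":0,"grip":-0.14}
    - {"tx":0,"ty":0,"tz":-0.03,"rx":0,"ry":0,"rz":0,"grip":-0.14}
    - {"tx":0,"ty":0,"tz":0,"rx":0,"ry":0,"rz":0,"grip":-0.14}
    - {"tx":0,"ty":0,"tz":0,"rx":0,"ry":0,"rz":0,"grip":-0.14}

```text
time: 8.93
eef_pos: [0.6205, 0.2796, 0.2127]
tool_rot: [0.001, 0.923, 0.0, 0.384]
ft_force: [-0.6, -0.3, 0.3]
grip_width: 0.0378
gripper_force: 0.0
```

Run:
```python
from h import *
st();snap('side','s1.png',(150,130,310,290),3.6)
```

```text
t 8.93 p [0.6205 0.2796 0.2127] z [ 0.709 -0.    -0.706] y [0.001 1.    0.001] q [ 0.338  0.413  1.63  -0.628  0.412 -0.74 ] w 0.0378 F [-0.6 -0.3  0.3] g 0.0
```

View pics/s1.png

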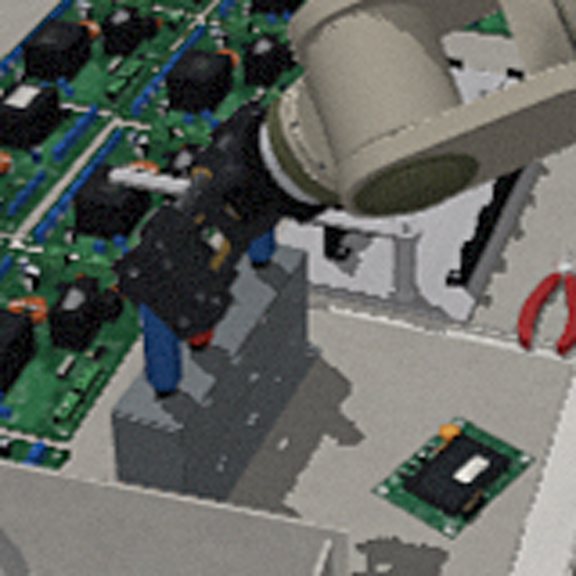

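Request:
play_rows:
  series:
    - {"tx":0,"ty":0,"tz":-0.02,"rx":0,"ry":0,"rz":0,"grip":-0.14}
    - {"tx":0,"ty":0,"tz":-0.02,"rx":0,"ry":0,"rz":0,"grip":-0.14}
    - {"tx":0,"ty":0,"tz":-0.022,"rx":0,"ry":0,"rz":0,"grip":-0.14}
    - {"tx":0,"ty":0,"tz":0,"rx":0,"ry":0,"rz":0,"grip":-0.14}
    - {"tx":0,"ty":0,"tz":0,"rx":0,"ry":0,"rz":0,"grip":-1}
    - {"tx":0,"ty":0,"tz":0,"rx":0,"ry":0,"rz":0,"grip":-1}
    - {"tx":0,"ty":0,"tz":0,"rx":0,"ry":0,"rz":0,"grip":-1}

```text
time: 9.85
eef_pos: [0.6199, 0.2801, 0.1501]
tool_rot: [-0.0, 0.923, 0.001, 0.384]
ft_force: [-0.0, -0.4, 6.0]
grip_width: 0.0244
gripper_force: 30.0
```

Run:
```python
from h import *
st()
```

```text
t 9.85 p [0.6199 0.2801 0.1501] z [ 0.709  0.001 -0.705] y [-0.001  1.     0.001] q [ 0.339  0.499  1.688 -0.894  0.306 -0.456] w 0.0244 F [-0.  -0.4  6. ] g 30.0
```

Request:
play_rows:
  series:
    - {"tx":0,"ty":0,"tz":0.025,"rx":0,"ry":0,"rz":0,"grip":-1}
    - {"tx":0,"ty":0,"tz":0.04,"rx":0,"ry":0,"rz":0,"grip":-1}
    - {"tx":0,"ty":0,"tz":0.04,"rx":0,"ry":0,"rz":0,"grip":-1}
    - {"tx":0,"ty":0,"tz":0.03,"rx":0,"ry":0,"rz":0,"grip":-1}
    - {"tx":-0.02,"ty":0,"tz":0.02,"rx":0,"ry":0,"rz":0,"grip":-1}
    - {"tx":-0.05,"ty":0,"tz":0.02,"rx":0,"ry":0,"rz":0,"grip":-1}
    - {"tx":-0.05,"ty":-0.01,"tz":0.02,"rx":0,"ry":0,"rz":0,"grip":-1}
    - {"tx":-0.03,"ty":-0.04,"tz":0,"rx":0,"ry":0,"rz":0,"grip":-1}
    - {"tx":0,"ty":-0.05,"tz":0,"rx":0,"ry":0,"rz":0,"grip":-1}
    - {"tx":0,"ty":-0.05,"tz":0,"rx":0,"ry":0,"rz":0,"grip":-1}
    - {"tx":0,"ty":-0.05,"tz":0,"rx":0,"ry":0,"rz":0,"grip":-1}
    - {"tx":0,"ty":-0.05,"tz":0,"rx":0,"ry":0,"rz":0,"grip":-1}
    - {"tx":0,"ty":-0.03,"tz":0,"rx":0,"ry":0,"rz":0,"grip":-1}
    - {"tx":0,"ty":0,"tz":0,"rx":0,"ry":0,"rz":0,"grip":-1}

```text
time: 11.6
eef_pos: [0.469, 0.0027, 0.3429]
tool_rot: [0.002, 0.924, -0.001, 0.382]
ft_force: [-0.7, -0.3, -1.0]
grip_width: 0.025
gripper_force: 30.0
```

Run:
```python
from h import *
st()
```

```text
t 11.6 p [0.469  0.0027 0.3429] z [ 0.705 -0.003 -0.709] y [0.004 1.    0.   ] q [-0.395 -0.265  2.007  0.43   0.702 -2.192] w 0.025 F [-0.7 -0.3 -1. ] g 30.0
```

Request:
play_rows:
  series:
    - {"tx":0,"ty":0,"tz":0,"rx":0.1234,"ry":0,"rz":-0.1234,"grip":-1}
    - {"tx":0,"ty":0,"tz":0,"rx":0.1234,"ry":0,"rz":-0.1234,"grip":-1}
    - {"tx":0,"ty":0,"tz":0,"rx":0.1234,"ry":0,"rz":-0.1234,"grip":-1}
    - {"tx":0,"ty":0,"tz":0,"rx":0.1234,"ry":0,"rz":-0.1234,"grip":-1}
    - {"tx":0,"ty":0,"tz":0,"rx":0.1234,"ry":0,"rz":-0.1234,"grip":-1}
    - {"tx":0,"ty":0,"tz":0,"rx":0.1234,"ry":0,"rz":-0.1234,"grip":-1}
    - {"tx":0,"ty":0,"tz":0,"rx":0.1234,"ry":0,"rz":-0.1234,"grip":-1}
    - {"tx":0,"ty":0,"tz":0,"rx":0.1234,"ry":0,"rz":-0.1234,"grip":-1}
    - {"tx":0,"ty":0,"tz":0,"rx":0.1234,"ry":0,"rz":-0.1234,"grip":-1}
    - {"tx":0,"ty":0,"tz":0,"rx":0.1234,"ry":0,"rz":-0.1234,"grip":-1}
    - {"tx":0,"ty":0,"tz":0,"rx":0.1234,"ry":0,"rz":-0.1234,"grip":-1}
    - {"tx":0,"ty":0,"tz":0,"rx":0.1234,"ry":0,"rz":-0.1234,"grip":-1}
    - {"tx":0,"ty":0,"tz":0,"rx":0.1234,"ry":0,"rz":-0.1234,"grip":-1}
    - {"tx":0,"ty":0,"tz":0,"rx":0.1234,"ry":0,"rz":-0.1234,"grip":-1}
    - {"tx":0,"ty":0,"tz":0,"rx":0.1234,"ry":0,"rz":-0.1234,"grip":-1}
    - {"tx":0,"ty":0,"tz":0,"rx":0.1234,"ry":0,"rz":-0.1234,"grip":-1}
    - {"tx":0,"ty":0,"tz":0,"rx":0.1234,"ry":0,"rz":-0.1234,"grip":-1}
    - {"tx":0,"ty":0,"tz":0,"rx":0.1234,"ry":0,"rz":-0.1234,"grip":-1}
    - {"tx":0,"ty":0,"tz":0,"rx":0,"ry":0,"rz":0,"grip":-1}

```text
time: 13.98
eef_pos: [0.4691, 0.0055, 0.3429]
tool_rot: [0.924, 0.002, 0.383, -0.0]
ft_force: [0.2, -0.4, -0.3]
grip_width: 0.0247
gripper_force: 30.0
```

Run:
```python
from h import *
st();snap('side','s2.png',(190,100,390,250),3.6)
```

```text
t 13.97 p [0.4691 0.0055 0.3429] z [ 0.708  0.001 -0.706] y [ 0.003 -1.     0.001] q [-0.39  -0.266  2.01   0.435  0.697  0.944] w 0.0247 F [ 0.2 -0.4 -0.3] g 30.0
```

View pics/s2.png

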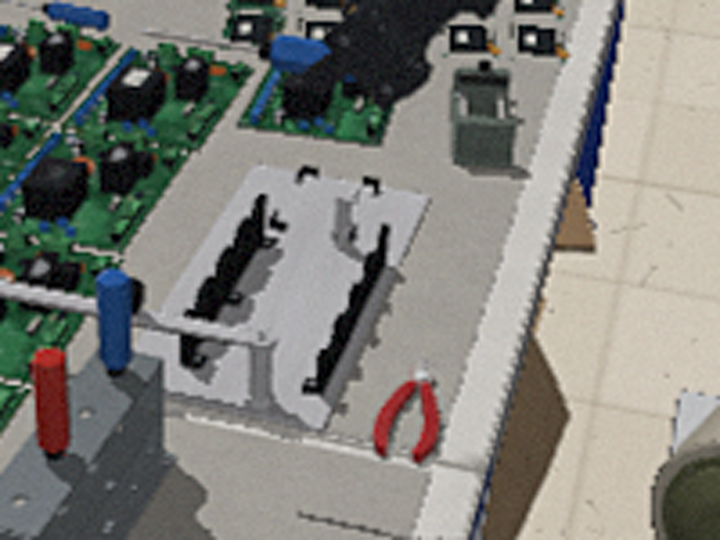

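Request:
play_rows:
  series:
    - {"tx":0,"ty":-0.04,"tz":0,"rx":0,"ry":0,"rz":-0.02,"grip":-1}
    - {"tx":0,"ty":-0.05,"tz":0,"rx":0,"ry":0,"rz":0,"grip":-1}
    - {"tx":0.006,"ty":-0.05,"tz":0,"rx":0,"ry":0,"rz":0,"grip":-1}
    - {"tx":0.01,"ty":-0.05,"tz":-0.02,"rx":0,"ry":0,"rz":0,"grip":-1}
    - {"tx":0.01,"ty":-0.05,"tz":-0.04,"rx":0,"ry":0,"rz":0,"grip":-1}
    - {"tx":0,"ty":0,"tz":-0.05,"rx":0,"ry":0,"rz":0,"grip":-1}
    - {"tx":0,"ty":0,"tz":-0.05,"rx":0,"ry":0,"rz":0,"grip":-1}
    - {"tx":0,"ty":0,"tz":-0.05,"rx":0,"ry":0,"rz":0,"grip":-1}
    - {"tx":0,"ty":0,"tz":-0.02,"rx":0,"ry":0,"rz":0,"grip":-1}
    - {"tx":0,"ty":0,"tz":0,"rx":0,"ry":0,"rz":0,"grip":-1}
    - {"tx":0,"ty":0,"tz":0,"rx":0,"ry":0,"rz":0,"grip":-1}

```text
time: 15.4
eef_pos: [0.4953, -0.2339, 0.1154]
tool_rot: [0.923, -0.008, 0.384, 0.005]
ft_force: [-0.3, 0.4, -1.1]
grip_width: 0.0244
gripper_force: 30.0
```

Run:
```python
from h import *
st();snap('side','s3.png',(190,100,390,250),3.6)
```

```text
t 15.4 p [ 0.4953 -0.2339  0.1154] z [ 0.709 -0.014 -0.705] y [-0.018 -1.     0.002] q [-0.924  0.336  2.089  1.339  0.61  -0.452] w 0.0244 F [-0.3  0.4 -1.1] g 30.0
```

View pics/s3.png

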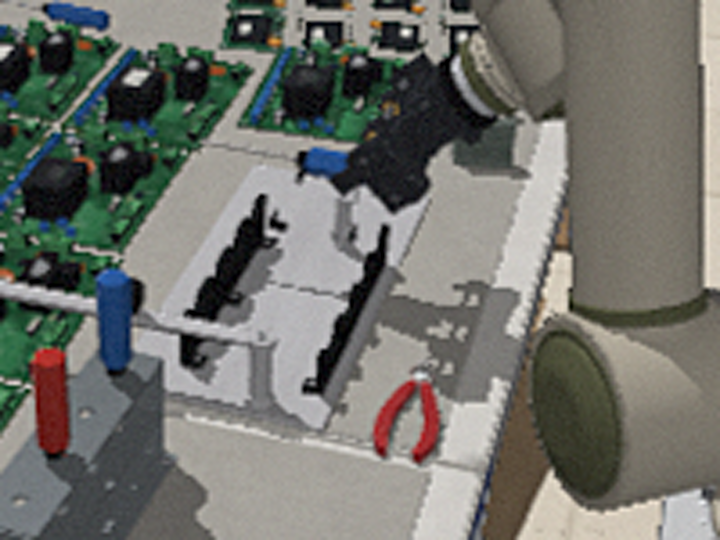

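Request:
play_rows:
  series:
    - {"tx":0.002,"ty":0.025,"tz":0,"rx":0,"ry":0,"rz":0,"grip":-1}
    - {"tx":0.003,"ty":0.03,"tz":0,"rx":0,"ry":0,"rz":0,"grip":-1}
    - {"tx":0,"ty":0,"tz":-0.02,"rx":0,"ry":0,"rz":0,"grip":-1}
    - {"tx":0,"ty":0,"tz":-0.02,"rx":0,"ry":0,"rz":0,"grip":-1}
    - {"tx":0,"ty":0,"tz":-0.015,"rx":0,"ry":0,"rz":0,"grip":-1}
    - {"tx":0,"ty":0,"tz":-0.01,"rx":0,"ry":0,"rz":0,"grip":-1}
    - {"tx":0,"ty":0,"tz":-0.006,"rx":0,"ry":0,"rz":0,"grip":-1}
    - {"tx":0,"ty":0,"tz":0,"rx":0,"ry":0,"rz":0,"grip":-1}
    - {"tx":0,"ty":0,"tz":0,"rx":0,"ry":0,"rz":0,"grip":-1}

```text
time: 16.58
eef_pos: [0.5001, -0.1789, 0.044]
tool_rot: [0.923, -0.009, 0.384, 0.004]
ft_force: [-0.3, -0.9, -0.7]
grip_width: 0.0247
gripper_force: 30.0
```

Run:
```python
from h import *
st();snap('side','s4.png',(220,120,360,240),5)
```

```text
t 16.57 p [ 0.5001 -0.1789  0.044 ] z [ 0.709 -0.014 -0.705] y [-0.019 -1.     0.001] q [-0.816  0.481  2.186  1.803  0.548 -0.896] w 0.0247 F [-0.3 -0.9 -0.7] g 30.0
```

View pics/s4.png

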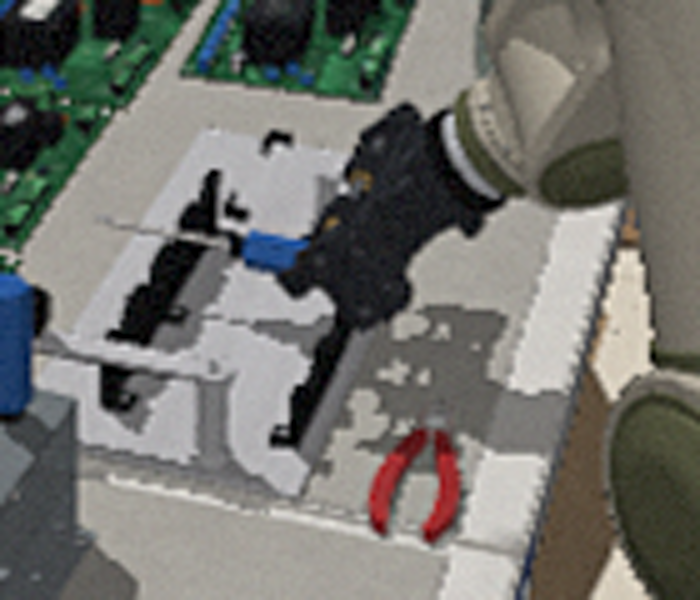

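Request:
play_rows:
  series:
    - {"tx":0,"ty":0,"tz":-0.004,"rx":0,"ry":0,"rz":0,"grip":-1}
    - {"tx":0,"ty":0,"tz":-0.003,"rx":0,"ry":0,"rz":0,"grip":-1}
    - {"tx":0,"ty":0,"tz":0,"rx":0,"ry":0,"rz":0,"grip":-1}

```text
time: 17.0
eef_pos: [0.4998, -0.1787, 0.0361]
tool_rot: [0.923, -0.009, 0.383, 0.004]
ft_force: [0.3, 0.1, -0.3]
grip_width: 0.0246
gripper_force: 30.0
```

Request:
play_rows:
  series:
    - {"tx":0,"ty":0,"tz":-0.001,"rx":0,"ry":0,"rz":0,"grip":-1}
    - {"tx":0,"ty":0,"tz":0,"rx":0,"ry":0,"rz":0,"grip":-0.2}
    - {"tx":0,"ty":0,"tz":0,"rx":0,"ry":0,"rz":0,"grip":-0.14}
    - {"tx":0,"ty":0,"tz":0,"rx":0,"ry":0,"rz":0,"grip":-0.14}
    - {"tx":-0.01,"ty":0,"tz":0.01,"rx":0,"ry":0,"rz":0,"grip":-0.14}
    - {"tx":-0.02,"ty":0,"tz":0.02,"rx":0,"ry":0,"rz":0,"grip":-0.14}
    - {"tx":-0.02,"ty":0,"tz":0.03,"rx":0,"ry":0,"rz":0,"grip":-0.14}
    - {"tx":0,"ty":0,"tz":0.05,"rx":0,"ry":0,"rz":0,"grip":-0.14}
    - {"tx":0,"ty":0.02,"tz":0.06,"rx":0,"ry":0,"rz":0,"grip":-0.14}
    - {"tx":0,"ty":0.04,"tz":0.06,"rx":0,"ry":0,"rz":0,"grip":-0.14}
    - {"tx":0,"ty":0.05,"tz":0.06,"rx":0,"ry":0,"rz":0.02,"grip":-0.14}
    - {"tx":0,"ty":0.05,"tz":0.02,"rx":0,"ry":0,"rz":0,"grip":-0.14}
    - {"tx":0,"ty":0,"tz":0,"rx":0,"ry":0,"rz":0,"grip":-0.14}

```text
time: 18.62
eef_pos: [0.4515, -0.0365, 0.3096]
tool_rot: [0.922, 0.005, 0.387, -0.002]
ft_force: [0.3, 0.6, -1.3]
grip_width: 0.038
gripper_force: 0.0
```

Run:
```python
from h import *
st();im=ctrl.get_image('side')[...,::-1];t=ctrl.get_image('top')[...,::-1]
a=cv2.resize(im[120:240,220:340],None,fx=4,fy=4,interpolation=cv2.INTER_CUBIC);b=cv2.resize(t[145:210,260:345],None,fx=4.5,fy=4.5,interpolation=cv2.INTER_CUBIC)
o=np.zeros((480,790,3),np.uint8);o[:,:480]=a;h=b[:480,:300];o[:h.shape[0],485:485+h.shape[1]]=h;cv2.imwrite('pics/s5.png',o)
# blue pixels -> handle line
for n,img in(('side',im),('top',t)):
    B=(img[...,0].astype(int)>120)&(img[...,0]-img[...,2].astype(int)>70)
    N,l,s,cc=cv2.connectedComponentsWithStats(B.astype(np.uint8));c=cam(n)
    for i in range(1,N):
        if s[i,4]>8: print(n,s[i],cc[i].round(1),pix(c,*cc[i],.055))
```

```text
t 18.62 p [ 0.4515 -0.0365  0.3096] z [ 0.713  0.008 -0.701] y [ 0.01 -1.   -0.  ] q [-0.572 -0.283  2.112  0.642  0.715  0.625] w 0.038 F [ 0.3  0.6 -1.3] g 0.0
side [204 101  15   4  29] [210.  102.5] [ 0.9317 -0.6311  0.055 ]
side [260 115  10  17  29] [264.2 123.7] [ 0.6459 -0.5106  0.055 ]
side [ 79 143  12   5  26] [ 84.  144.7] [ 1.2374 -0.1275  0.055 ]
side [195 145   5   5  10] [196.8 147.1] [ 0.8316 -0.2456  0.055 ]
side [165 166   6   6  12] [167.2 168.7] [ 0.8699 -0.0753  0.055 ]
side [269 169  23   9 102] [279.2 172.5] [ 0.496  -0.1752  0.055 ]
side [217 175   9   5  34] [220.7 176.9] [ 0.6766 -0.0857  0.055 ]
side [127 228   4   5  11] [128.2 230.1] [0.831 0.255 0.055]
side [122 233   5   5  12] [124.  235.2] [0.8307 0.2785 0.055 ]
side [158 253   4   4  11] [159.5 254.4] [0.7008 0.3173 0.055 ]
side [245 307  11  19 154] [249.6 316.2] [0.4089 0.4385 0.055 ]
top [413   0   5   8  26] [415.3   2.8] [ 1.1847 -0.5411  0.055 ]
top [422   0   6   8  30] [424.4   3. ] [ 1.1839 -0.5748  0.055 ]
top [432   0   5   8  26] [433.8   3.7] [ 1.181  -0.6097  0.055 ]
top [441   0   7  
[... 322 characters left out ...]
  5   2   9] [298.8  83.6] [ 0.8834 -0.1057  0.055 ]
top [316  83   5   2   9] [317.8  83.6] [ 0.8831 -0.1758  0.055 ]
top [228  94   5   2  10] [230.   94.5] [0.8438 0.1483 0.055 ]
top [282  95   5   2   9] [283.8  95.6] [ 0.8389 -0.0501  0.055 ]
top [391  95   5   2   9] [392.8  95.4] [ 0.8375 -0.4514  0.055 ]
top [404  95   5   2   9] [405.8  95.6] [ 0.8368 -0.4991  0.055 ]
top [192 130   5   2   9] [193.8 130.4] [0.7109 0.2817 0.055 ]
top [411 144   5   2   9] [413.2 144.6] [ 0.6554 -0.5229  0.055 ]
top [234 154   7   7  38] [237.2 156.8] [0.613  0.1223 0.055 ]
top [317 179   5  22  95] [319.2 189.7] [ 0.4912 -0.1771  0.055 ]
top [148 203  14  14 143] [154.8 209.1] [0.4225 0.4232 0.055 ]
```

View pics/s5.png

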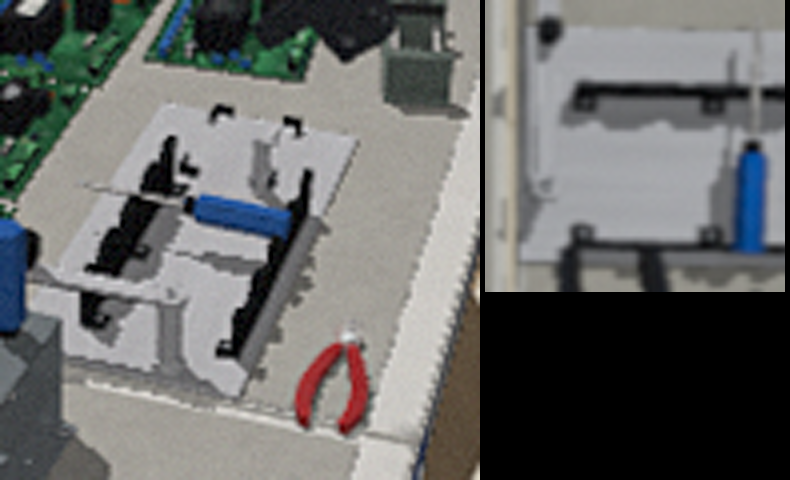

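Request:
play_rows:
  series:
    - {"tx":0,"ty":0.0145,"tz":0,"rx":-0.1234,"ry":0,"rz":0.1234,"grip":-0.14}
    - {"tx":0,"ty":0.0145,"tz":0,"rx":-0.1234,"ry":0,"rz":0.1234,"grip":-0.14}
    - {"tx":0,"ty":0.0145,"tz":0,"rx":-0.1234,"ry":0,"rz":0.1234,"grip":-0.14}
    - {"tx":0,"ty":0.0145,"tz":0,"rx":-0.1234,"ry":0,"rz":0.1234,"grip":-0.14}
    - {"tx":0,"ty":0.0145,"tz":0,"rx":-0.1234,"ry":0,"rz":0.1234,"grip":-0.14}
    - {"tx":0,"ty":0.0145,"tz":0,"rx":-0.1234,"ry":0,"rz":0.1234,"grip":-0.14}
    - {"tx":0,"ty":0.0145,"tz":0,"rx":-0.1234,"ry":0,"rz":0.1234,"grip":-0.14}
    - {"tx":0,"ty":0.0145,"tz":0,"rx":-0.1234,"ry":0,"rz":0.1234,"grip":-0.14}
    - {"tx":0.01,"ty":0.0145,"tz":0,"rx":-0.1234,"ry":0,"rz":0.1234,"grip":-0.14}
    - {"tx":0.015,"ty":0.0145,"tz":0,"rx":-0.1234,"ry":0,"rz":0.1234,"grip":-0.14}
    - {"tx":0.02,"ty":0.0145,"tz":0,"rx":-0.1234,"ry":0,"rz":0.1234,"grip":-0.14}
    - {"tx":0.02,"ty":0.0145,"tz":0,"rx":-0.1234,"ry":0,"rz":0.1234,"grip":-0.14}
    - {"tx":0.02,"ty":0.0145,"tz":0,"rx":-0.1234,"ry":0,"rz":0.1234,"grip":-0.14}
    - {"tx":0.02,"ty":0.0145,"tz":0,"rx":-0.1234,"ry":0,"rz":0.1234,"grip":-0.14}
    - {"tx":0.02,"ty":0.0145,"tz":0,"rx":-0.1234,"ry":0,"rz":0.1234,"grip":-0.14}
    - {"tx":0.02,"ty":0.0145,"tz":0,"rx":-0.1234,"ry":0,"rz":0.1234,"grip":-0.14}
    - {"tx":0.02,"ty":0.0145,"tz":0,"rx":-0.1234,"ry":0,"rz":0.1234,"grip":-0.14}
    - {"tx":0,"ty":0.0135,"tz":0,"rx":-0.1234,"ry":0,"rz":0.1234,"grip":-0.14}
    - {"tx":0,"ty":0,"tz":0,"rx":0,"ry":0,"rz":0,"grip":-0.14}

```text
time: 21.1
eef_pos: [0.6171, 0.2191, 0.3058]
tool_rot: [0.001, 0.926, -0.003, 0.379]
ft_force: [-0.5, 0.7, 0.0]
grip_width: 0.038
gripper_force: 0.0
```

Run:
```python
from h import *
st()
```

```text
t 21.1 p [0.6171 0.2191 0.3058] z [ 0.701 -0.006 -0.713] y [ 0.005  1.    -0.004] q [ 0.225  0.251  1.591 -0.312  0.559 -1.142] w 0.038 F [-0.5  0.7  0. ] g 0.0
```

Request:
play_rows:
  series:
    - {"tx":0,"ty":0.0045,"tz":-0.04,"rx":0,"ry":-0.01,"rz":0,"grip":-0.14}
    - {"tx":0,"ty":0,"tz":-0.04,"rx":0,"ry":0,"rz":0,"grip":-0.14}
    - {"tx":0,"ty":0,"tz":-0.03,"rx":0,"ry":0,"rz":0,"grip":-0.14}
    - {"tx":0,"ty":0,"tz":-0.02,"rx":0,"ry":0,"rz":0,"grip":-0.14}
    - {"tx":0,"ty":0,"tz":-0.02,"rx":0,"ry":0,"rz":0,"grip":-0.14}
    - {"tx":0,"ty":0,"tz":-0.006,"rx":0,"ry":0,"rz":0,"grip":-0.14}
    - {"tx":0,"ty":0,"tz":0,"rx":0,"ry":0,"rz":0,"grip":-0.14}
    - {"tx":0,"ty":0,"tz":0,"rx":0,"ry":0,"rz":0,"grip":-1}
    - {"tx":0,"ty":0,"tz":0,"rx":0,"ry":0,"rz":0,"grip":-1}
    - {"tx":0,"ty":0,"tz":0,"rx":0,"ry":0,"rz":0,"grip":-1}

```text
time: 22.35
eef_pos: [0.6167, 0.2247, 0.1521]
tool_rot: [0.001, 0.923, -0.002, 0.385]
ft_force: [0.6, -0.5, -0.3]
grip_width: 0.0245
gripper_force: 30.0
```

Request:
play_rows:
  series:
    - {"tx":0,"ty":0,"tz":0.025,"rx":0,"ry":0,"rz":0,"grip":-1}
    - {"tx":0,"ty":0,"tz":0.04,"rx":0,"ry":0,"rz":0,"grip":-1}
    - {"tx":0,"ty":0,"tz":0.04,"rx":0,"ry":0,"rz":0,"grip":-1}
    - {"tx":0,"ty":0,"tz":0.03,"rx":0,"ry":0,"rz":0,"grip":-1}
    - {"tx":-0.02,"ty":0,"tz":0.02,"rx":0,"ry":0,"rz":0,"grip":-1}
    - {"tx":-0.05,"ty":0,"tz":0.02,"rx":0,"ry":0,"rz":0,"grip":-1}
    - {"tx":-0.05,"ty":0,"tz":0.02,"rx":0,"ry":0,"rz":0,"grip":-1}
    - {"tx":-0.026,"ty":-0.03,"tz":0,"rx":0,"ry":0,"rz":0,"grip":-1}
    - {"tx":0,"ty":-0.05,"tz":0,"rx":0,"ry":0,"rz":0,"grip":-1}
    - {"tx":0,"ty":-0.05,"tz":0,"rx":0,"ry":0,"rz":0,"grip":-1}
    - {"tx":0,"ty":-0.05,"tz":0,"rx":0,"ry":0,"rz":0,"grip":-1}
    - {"tx":0,"ty":-0.04,"tz":0,"rx":0,"ry":0,"rz":0,"grip":-1}
    - {"tx":0,"ty":0,"tz":0,"rx":0,"ry":0,"rz":0,"grip":-1}

```text
time: 23.98
eef_pos: [0.4706, 0.0076, 0.3466]
tool_rot: [0.003, 0.923, -0.004, 0.384]
ft_force: [0.2, 0.6, -0.3]
grip_width: 0.024
gripper_force: 30.0
```

Request:
play_rows:
  series:
    - {"tx":0,"ty":0,"tz":0,"rx":0.1234,"ry":0,"rz":-0.1234,"grip":-1}
    - {"tx":0,"ty":0,"tz":0,"rx":0.1234,"ry":0,"rz":-0.1234,"grip":-1}
    - {"tx":0,"ty":0,"tz":0,"rx":0.1234,"ry":0,"rz":-0.1234,"grip":-1}
    - {"tx":0,"ty":0,"tz":0,"rx":0.1234,"ry":0,"rz":-0.1234,"grip":-1}
    - {"tx":0,"ty":0,"tz":0,"rx":0.1234,"ry":0,"rz":-0.1234,"grip":-1}
    - {"tx":0,"ty":0,"tz":0,"rx":0.1234,"ry":0,"rz":-0.1234,"grip":-1}
    - {"tx":0,"ty":0,"tz":0,"rx":0.1234,"ry":0,"rz":-0.1234,"grip":-1}
    - {"tx":0,"ty":0,"tz":0,"rx":0.1234,"ry":0,"rz":-0.1234,"grip":-1}
    - {"tx":0,"ty":0,"tz":0,"rx":0.1234,"ry":0,"rz":-0.1234,"grip":-1}
    - {"tx":0,"ty":0,"tz":0,"rx":0.1234,"ry":0,"rz":-0.1234,"grip":-1}
    - {"tx":0,"ty":0,"tz":0,"rx":0.1234,"ry":0,"rz":-0.1234,"grip":-1}
    - {"tx":0,"ty":0,"tz":0,"rx":0.1234,"ry":0,"rz":-0.1234,"grip":-1}
    - {"tx":0,"ty":0,"tz":0,"rx":0.1234,"ry":0,"rz":-0.1234,"grip":-1}
    - {"tx":0,"ty":0,"tz":0,"rx":0.1234,"ry":0,"rz":-0.1234,"grip":-1}
    - {"tx":0,"ty":0,"tz":0,"rx":0.1234,"ry":0,"rz":-0.1234,"grip":-1}
    - {"tx":0,"ty":0,"tz":0,"rx":0.1234,"ry":0,"rz":-0.1234,"grip":-1}
    - {"tx":0,"ty":0,"tz":0,"rx":0.1234,"ry":0,"rz":-0.1234,"grip":-1}
    - {"tx":0,"ty":0,"tz":0,"rx":0.1234,"ry":0,"rz":-0.1234,"grip":-1}
    - {"tx":0,"ty":0,"tz":0,"rx":0,"ry":0,"rz":0,"grip":-1}

```text
time: 26.35
eef_pos: [0.4705, 0.0112, 0.3465]
tool_rot: [0.924, 0.003, 0.381, -0.002]
ft_force: [-0.1, 0.2, -0.9]
grip_width: 0.0242
gripper_force: 30.0
```

Run:
```python
from h import *
st()
```

```text
t 26.35 p [0.4705 0.0112 0.3465] z [ 0.705  0.006 -0.709] y [ 0.007 -1.    -0.002] q [-0.371 -0.262  1.996  0.415  0.706  0.974] w 0.0242 F [-0.1  0.2 -0.9] g 30.0
```

Request:
play_rows:
  series:
    - {"tx":0,"ty":-0.045,"tz":0,"rx":0,"ry":0,"rz":-0.028,"grip":-1}
    - {"tx":0.012,"ty":-0.045,"tz":0,"rx":0,"ry":0,"rz":0,"grip":-1}
    - {"tx":0.012,"ty":-0.044,"tz":-0.02,"rx":0,"ry":0,"rz":0,"grip":-1}
    - {"tx":0,"ty":0,"tz":-0.05,"rx":0,"ry":0,"rz":0,"grip":-1}
    - {"tx":0,"ty":0,"tz":-0.05,"rx":0,"ry":0,"rz":0,"grip":-1}
    - {"tx":0,"ty":0,"tz":-0.05,"rx":0,"ry":0,"rz":0,"grip":-1}
    - {"tx":0,"ty":0,"tz":-0.05,"rx":0,"ry":0,"rz":0,"grip":-1}
    - {"tx":0,"ty":0,"tz":-0.02,"rx":0,"ry":0,"rz":0,"grip":-1}
    - {"tx":0,"ty":0,"tz":0,"rx":0,"ry":0,"rz":0,"grip":-1}
    - {"tx":0,"ty":0,"tz":0,"rx":0,"ry":0,"rz":0,"grip":-1}

```text
time: 27.6
eef_pos: [0.4962, -0.1233, 0.1178]
tool_rot: [0.924, -0.009, 0.383, 0.002]
ft_force: [-0.2, 0.1, -0.1]
grip_width: 0.0238
gripper_force: 30.0
```

Run:
```python
from h import *
st()
```

```text
t 27.6 p [ 0.4962 -0.1233  0.1178] z [ 0.708 -0.012 -0.706] y [-0.019 -1.    -0.003] q [-0.706  0.24   2.227  1.539  0.467 -0.488] w 0.0238 F [-0.2  0.1 -0.1] g 30.0
```

Request:
play_rows:
  series:
    - {"tx":-0.001,"ty":0,"tz":-0.025,"rx":0,"ry":0,"rz":0,"grip":-1}
    - {"tx":0,"ty":0,"tz":-0.025,"rx":0,"ry":0,"rz":0,"grip":-1}
    - {"tx":0,"ty":0,"tz":-0.015,"rx":0,"ry":0,"rz":0,"grip":-1}
    - {"tx":0,"ty":0,"tz":-0.008,"rx":0,"ry":0,"rz":0,"grip":-1}
    - {"tx":0,"ty":0,"tz":0,"rx":0,"ry":0,"rz":0,"grip":-1}
    - {"tx":0,"ty":0,"tz":0,"rx":0,"ry":0,"rz":0,"grip":-1}

```text
time: 28.35
eef_pos: [0.4952, -0.1236, 0.0449]
tool_rot: [0.923, -0.01, 0.384, 0.002]
ft_force: [-0.6, 0.3, -1.4]
grip_width: 0.024
gripper_force: 30.0
```

Run:
```python
from h import *
st()
```

```text
t 28.35 p [ 0.4952 -0.1236  0.0449] z [ 0.708 -0.012 -0.706] y [-0.02  -1.    -0.003] q [-0.708  0.447  2.261  1.987  0.516 -0.994] w 0.024 F [-0.6  0.3 -1.4] g 30.0
```

Lower the last 9 mm, release, back off, and start the return.

Request:
play_rows:
  series:
    - {"tx":0,"ty":0,"tz":-0.005,"rx":0,"ry":0,"rz":0,"grip":-1}
    - {"tx":0,"ty":0,"tz":-0.004,"rx":0,"ry":0,"rz":0,"grip":-1}
    - {"tx":0,"ty":0,"tz":0,"rx":0,"ry":0,"rz":0,"grip":-1}
    - {"tx":0,"ty":0,"tz":0,"rx":0,"ry":0,"rz":0,"grip":-0.2}
    - {"tx":0,"ty":0,"tz":0,"rx":0,"ry":0,"rz":0,"grip":-0.14}
    - {"tx":0,"ty":0,"tz":0,"rx":0,"ry":0,"rz":0,"grip":-0.14}
    - {"tx":-0.01,"ty":0,"tz":0.01,"rx":0,"ry":0,"rz":0,"grip":-0.14}
    - {"tx":-0.02,"ty":0,"tz":0.02,"rx":0,"ry":0,"rz":0,"grip":-0.14}
    - {"tx":-0.02,"ty":0,"tz":0.03,"rx":0,"ry":0,"rz":0,"grip":-0.14}
    - {"tx":0,"ty":0,"tz":0.05,"rx":0,"ry":0,"rz":0,"grip":-0.14}
    - {"tx":0,"ty":0,"tz":0.06,"rx":0,"ry":0,"rz":0.02,"grip":-0.14}
    - {"tx":0,"ty":0.02,"tz":0.06,"rx":0,"ry":0,"rz":0,"grip":-0.14}
    - {"tx":0,"ty":0.04,"tz":0.06,"rx":0,"ry":0,"rz":0,"grip":-0.14}
    - {"tx":0,"ty":0.03,"tz":0.02,"rx":0,"ry":0,"rz":0,"grip":-0.14}
    - {"tx":0,"ty":0,"tz":0,"rx":0,"ry":0,"rz":0,"grip":-0.14}

```text
time: 30.22
eef_pos: [0.4497, -0.0434, 0.2942]
tool_rot: [0.921, 0.003, 0.39, -0.007]
ft_force: [0.9, -0.0, -0.7]
grip_width: 0.0379
gripper_force: 0.0
```

```bash
cat > blobs.py <<'E'
from h import *
def hand():
    for n in('side','top'):
        im=ctrl.get_image(n).astype(int);c=cam(n)
        for col,M in(('blue',(im[...,2]>120)&(im[...,2]-im[...,0]>70)),('red',(im[...,0]>120)&(im[...,0]-im[...,2]>90)&(im[...,0]-im[...,1]>90))):
            N,l,s,cc=cv2.connectedComponentsWithStats(M.astype(np.uint8))
            for i in range(1,N):
                p=pix(c,*cc[i],.055)
                if s[i,4]>25 and .42<p[0]<.56 and -.3<p[1]<0:
                    v,u=np.nonzero(l==i);e=[pix(c,a,b,.055)[:2] for a,b in zip(u,v)];vx=np.linalg.eigh(np.cov(np.array(e).T))[1][:,1]
                    print(n,col,s[i],p,'yaw',round(np.arctan(vx[1]/vx[0]),3))
E
python3 - <<'E'
from blobs import *
st();hand()
E
```

```text
t 30.23 p [ 0.4497 -0.0434  0.2942] z [ 0.718  0.015 -0.696] y [ 0.011 -1.    -0.01 ] q [-0.607 -0.27   2.148  0.714  0.7    0.533] w 0.0379 F [ 0.9 -0.  -0.7] g 0.0
side blue [269 169  23   9 105] [ 0.4946 -0.175   0.055 ] yaw -0.042
side red [266 177  24  10 119] [ 0.4904 -0.1205  0.055 ] yaw -0.036
top blue [317 179   5  22  94] [ 0.4917 -0.177   0.055 ] yaw -0.056
top red [303 180   4  22  88] [ 0.4884 -0.1235  0.055 ] yaw -0.009
```

Request:
play_rows:
  series:
    - {"tx":0,"ty":0.009,"tz":0.002,"rx":-0.1234,"ry":0,"rz":0.1234,"grip":-0.14}
    - {"tx":0,"ty":0.009,"tz":0,"rx":-0.1234,"ry":0,"rz":0.1234,"grip":-0.14}
    - {"tx":0,"ty":0.009,"tz":0,"rx":-0.1234,"ry":0,"rz":0.1234,"grip":-0.14}
    - {"tx":0,"ty":0.009,"tz":0,"rx":-0.1234,"ry":0,"rz":0.1234,"grip":-0.14}
    - {"tx":0,"ty":0.009,"tz":0,"rx":-0.1234,"ry":0,"rz":0.1234,"grip":-0.14}
    - {"tx":0,"ty":0.009,"tz":0,"rx":-0.1234,"ry":0,"rz":0.1234,"grip":-0.14}
    - {"tx":0,"ty":0.009,"tz":0,"rx":-0.1234,"ry":0,"rz":0.1234,"grip":-0.14}
    - {"tx":0,"ty":0.009,"tz":0,"rx":-0.1234,"ry":0,"rz":0.1234,"grip":-0.14}
    - {"tx":0.01,"ty":0.009,"tz":0,"rx":-0.1234,"ry":0,"rz":0.1234,"grip":-0.14}
    - {"tx":0.015,"ty":0.009,"tz":0,"rx":-0.1234,"ry":0,"rz":0.1234,"grip":-0.14}
    - {"tx":0.02,"ty":0.009,"tz":0,"rx":-0.1234,"ry":0,"rz":0.1234,"grip":-0.14}
    - {"tx":0.02,"ty":0.009,"tz":0,"rx":-0.1234,"ry":0,"rz":0.1234,"grip":-0.14}
    - {"tx":0.02,"ty":0.009,"tz":0,"rx":-0.1234,"ry":0,"rz":0.1234,"grip":-0.14}
    - {"tx":0.02,"ty":0.009,"tz":0,"rx":-0.1234,"ry":0,"rz":0.1234,"grip":-0.14}
    - {"tx":0.02,"ty":0.009,"tz":0,"rx":-0.1234,"ry":0,"rz":0.1234,"grip":-0.14}
    - {"tx":0.02,"ty":0.009,"tz":0,"rx":-0.1234,"ry":0,"rz":0.1234,"grip":-0.14}
    - {"tx":0.013,"ty":0.009,"tz":0,"rx":-0.1234,"ry":0,"rz":0.1234,"grip":-0.14}
    - {"tx":0,"ty":0.004,"tz":0,"rx":-0.1234,"ry":0,"rz":0.1234,"grip":-0.14}
    - {"tx":0,"ty":0,"tz":0,"rx":0,"ry":0.03,"rz":0,"grip":-0.14}
    - {"tx":0,"ty":0,"tz":0,"rx":0,"ry":0,"rz":0,"grip":-0.14}

```text
time: 32.83
eef_pos: [0.608, 0.1109, 0.2931]
tool_rot: [0.005, 0.932, -0.006, 0.361]
ft_force: [-0.2, -0.3, -0.9]
grip_width: 0.0381
gripper_force: 0.0
```

Run:
```python
from h import *
st()
```

```text
t 32.83 p [0.608  0.1109 0.2931] z [ 0.674 -0.015 -0.739] y [ 0.014  1.    -0.007] q [-0.004  0.169  1.71  -0.025  0.524 -1.547] w 0.0381 F [-0.2 -0.3 -0.9] g 0.0
```

Request:
play_rows:
  series:
    - {"tx":0,"ty":0.0023,"tz":-0.035,"rx":0,"ry":0,"rz":0.02,"grip":-0.14}
    - {"tx":0,"ty":0,"tz":-0.035,"rx":0,"ry":0,"rz":0,"grip":-0.14}
    - {"tx":0,"ty":0,"tz":-0.03,"rx":0,"ry":0,"rz":0,"grip":-0.14}
    - {"tx":0,"ty":0,"tz":-0.02,"rx":0,"ry":0,"rz":0,"grip":-0.14}
    - {"tx":0,"ty":0,"tz":-0.02,"rx":0,"ry":0,"rz":0,"grip":-0.14}
    - {"tx":0,"ty":0,"tz":-0.003,"rx":0,"ry":0,"rz":0,"grip":-0.14}
    - {"tx":0,"ty":0,"tz":0,"rx":0,"ry":0,"rz":0,"grip":-0.14}
    - {"tx":0,"ty":0,"tz":0,"rx":0,"ry":0,"rz":0,"grip":-1}
    - {"tx":0,"ty":0,"tz":0,"rx":0,"ry":0,"rz":0,"grip":-1}
    - {"tx":0,"ty":0,"tz":0,"rx":0,"ry":0,"rz":0,"grip":-1}

```text
time: 34.08
eef_pos: [0.608, 0.1144, 0.1526]
tool_rot: [-0.005, 0.932, -0.002, 0.363]
ft_force: [-0.4, -0.4, 2.0]
grip_width: 0.0249
gripper_force: 30.0
```

Run:
```python
from h import *
st()
```

```text
t 34.08 p [0.608  0.1144 0.1526] z [ 0.677 -0.    -0.736] y [-0.007  1.    -0.007] q [-0.004  0.355  1.887  0.015  0.156 -1.599] w 0.0249 F [-0.4 -0.4  2. ] g 30.0
```

Request:
play_rows:
  series:
    - {"tx":0,"ty":0,"tz":0.025,"rx":0,"ry":0,"rz":0,"grip":-1}
    - {"tx":0,"ty":0,"tz":0.04,"rx":0,"ry":0,"rz":0,"grip":-1}
    - {"tx":0,"ty":0,"tz":0.04,"rx":0,"ry":0,"rz":0,"grip":-1}
    - {"tx":0,"ty":0,"tz":0.03,"rx":0,"ry":0,"rz":0,"grip":-1}
    - {"tx":-0.02,"ty":0,"tz":0.02,"rx":0,"ry":0,"rz":0,"grip":-1}
    - {"tx":-0.05,"ty":0,"tz":0.02,"rx":0,"ry":0,"rz":0,"grip":-1}
    - {"tx":-0.05,"ty":0,"tz":0.02,"rx":0,"ry":0,"rz":0,"grip":-1}
    - {"tx":-0.018,"ty":-0.03,"tz":0,"rx":0,"ry":0,"rz":0,"grip":-1}
    - {"tx":0,"ty":-0.045,"tz":0,"rx":0,"ry":0,"rz":0,"grip":-1}
    - {"tx":0,"ty":-0.04,"tz":0,"rx":0,"ry":0,"rz":0,"grip":-1}
    - {"tx":0,"ty":0,"tz":0,"rx":0,"ry":0,"rz":0,"grip":-1}

```text
time: 35.45
eef_pos: [0.4695, -0.003, 0.3468]
tool_rot: [-0.003, 0.932, -0.003, 0.363]
ft_force: [0.3, 0.5, -0.7]
grip_width: 0.0242
gripper_force: 30.0
```

Request:
play_rows:
  series:
    - {"tx":0,"ty":0,"tz":0,"rx":0.1182,"ry":0,"rz":-0.1284,"grip":-1}
    - {"tx":0,"ty":0,"tz":0,"rx":0.1182,"ry":0,"rz":-0.1284,"grip":-1}
    - {"tx":0,"ty":0,"tz":0,"rx":0.1182,"ry":0,"rz":-0.1284,"grip":-1}
    - {"tx":0,"ty":0,"tz":0,"rx":0.1182,"ry":0,"rz":-0.1284,"grip":-1}
    - {"tx":0,"ty":0,"tz":0,"rx":0.1182,"ry":0,"rz":-0.1284,"grip":-1}
    - {"tx":0,"ty":0,"tz":0,"rx":0.1182,"ry":0,"rz":-0.1284,"grip":-1}
    - {"tx":0,"ty":0,"tz":0,"rx":0.1182,"ry":0,"rz":-0.1284,"grip":-1}
    - {"tx":0,"ty":0,"tz":0,"rx":0.1182,"ry":0,"rz":-0.1284,"grip":-1}
    - {"tx":0,"ty":0,"tz":0,"rx":0.1182,"ry":0,"rz":-0.1284,"grip":-1}
    - {"tx":0,"ty":0,"tz":0,"rx":0.1182,"ry":0,"rz":-0.1284,"grip":-1}
    - {"tx":0,"ty":0,"tz":0,"rx":0.1182,"ry":0,"rz":-0.1284,"grip":-1}
    - {"tx":0,"ty":0,"tz":0,"rx":0.1182,"ry":0,"rz":-0.1284,"grip":-1}
    - {"tx":0,"ty":0,"tz":0,"rx":0.1182,"ry":0,"rz":-0.1284,"grip":-1}
    - {"tx":0,"ty":0,"tz":0,"rx":0.1182,"ry":0,"rz":-0.1284,"grip":-1}
    - {"tx":0,"ty":0,"tz":0,"rx":0.1182,"ry":0,"rz":-0.1284,"grip":-1}
    - {"tx":0,"ty":0,"tz":0,"rx":0.1182,"ry":0,"rz":-0.1284,"grip":-1}
    - {"tx":0,"ty":0,"tz":0,"rx":0.1182,"ry":0,"rz":-0.1284,"grip":-1}
    - {"tx":0,"ty":0,"tz":0,"rx":0.1182,"ry":0,"rz":-0.1284,"grip":-1}
    - {"tx":0,"ty":0,"tz":0,"rx":0,"ry":-0.084,"rz":0,"grip":-1}
    - {"tx":0,"ty":0,"tz":0,"rx":0,"ry":0,"rz":0,"grip":-1}

```text
time: 37.95
eef_pos: [0.4691, 0.0004, 0.3462]
tool_rot: [0.915, 0.005, 0.402, 0.001]
ft_force: [-0.3, -1.0, -0.0]
grip_width: 0.0243
gripper_force: 30.0
```

Run:
```python
from h import *
st()
```

```text
t 37.95 p [4.691e-01 4.000e-04 3.462e-01] z [ 0.737  0.002 -0.676] y [ 0.009 -1.     0.007] q [-0.418 -0.283  2.032  0.503  0.673  0.862] w 0.0243 F [-0.3 -1.  -0. ] g 30.0
```

Request:
play_rows:
  series:
    - {"tx":0.01,"ty":-0.034,"tz":0,"rx":0,"ry":0,"rz":-0.024,"grip":-1}
    - {"tx":0.01,"ty":-0.034,"tz":-0.01,"rx":0,"ry":0,"rz":0,"grip":-1}
    - {"tx":0.01,"ty":0,"tz":-0.03,"rx":0,"ry":0,"rz":0,"grip":-1}
    - {"tx":0,"ty":0,"tz":-0.05,"rx":0,"ry":0,"rz":0,"grip":-1}
    - {"tx":0,"ty":0,"tz":-0.05,"rx":0,"ry":0,"rz":0,"grip":-1}
    - {"tx":0,"ty":0,"tz":-0.05,"rx":0,"ry":0,"rz":0,"grip":-1}
    - {"tx":0,"ty":0,"tz":-0.04,"rx":0,"ry":0,"rz":0,"grip":-1}
    - {"tx":0,"ty":0,"tz":-0.01,"rx":0,"ry":0,"rz":0,"grip":-1}
    - {"tx":0,"ty":0,"tz":0,"rx":0,"ry":0,"rz":0,"grip":-1}
    - {"tx":0,"ty":0,"tz":0,"rx":0,"ry":0,"rz":0,"grip":-1}

```text
time: 39.2
eef_pos: [0.5031, -0.0664, 0.1377]
tool_rot: [0.913, -0.003, 0.407, 0.002]
ft_force: [-0.1, 0.4, -0.5]
grip_width: 0.0245
gripper_force: 30.0
```

Run:
```python
from h import *
st()
```

```text
t 39.2 p [ 0.5031 -0.0664  0.1377] z [ 0.744 -0.005 -0.668] y [-0.006 -1.     0.001] q [-0.567  0.18   2.265  1.707  0.41  -0.546] w 0.0245 F [-0.1  0.4 -0.5] g 30.0
```

Request:
play_rows:
  series:
    - {"tx":-0.004,"ty":0,"tz":-0.02,"rx":0,"ry":0.008,"rz":-0.013,"grip":-1}
    - {"tx":0,"ty":0,"tz":-0.02,"rx":0,"ry":0,"rz":0,"grip":-1}
    - {"tx":0,"ty":0,"tz":-0.02,"rx":0,"ry":0,"rz":0,"grip":-1}
    - {"tx":0,"ty":0,"tz":-0.015,"rx":0,"ry":0,"rz":0,"grip":-1}
    - {"tx":0,"ty":0,"tz":-0.012,"rx":0,"ry":0,"rz":0,"grip":-1}
    - {"tx":0,"ty":0,"tz":0,"rx":0,"ry":0,"rz":0,"grip":-1}
    - {"tx":0,"ty":0,"tz":0,"rx":0,"ry":0,"rz":0,"grip":-1}

```text
time: 40.08
eef_pos: [0.499, -0.0667, 0.0508]
tool_rot: [0.915, -0.009, 0.404, 0.005]
ft_force: [0.3, 0.4, -0.1]
grip_width: 0.0242
gripper_force: 30.0
```

Run:
```python
from h import *
st()
```

```text
t 40.08 p [ 0.499  -0.0667  0.0508] z [ 0.739 -0.016 -0.674] y [-0.02  -1.     0.001] q [-0.566  0.432  2.316  2.275  0.526 -1.165] w 0.0242 F [ 0.3  0.4 -0.1] g 30.0
```

Request:
play_rows:
  series:
    - {"tx":0,"ty":0,"tz":-0.006,"rx":0,"ry":0,"rz":0,"grip":-1}
    - {"tx":0,"ty":0,"tz":-0.005,"rx":0,"ry":0,"rz":0,"grip":-1}
    - {"tx":0,"ty":0,"tz":-0.003,"rx":0,"ry":0,"rz":0,"grip":-1}
    - {"tx":0,"ty":0,"tz":0,"rx":0,"ry":0,"rz":0,"grip":-1}
    - {"tx":0,"ty":0,"tz":0,"rx":0,"ry":0,"rz":0,"grip":-0.2}
    - {"tx":0,"ty":0,"tz":0,"rx":0,"ry":0,"rz":0,"grip":-0.14}
    - {"tx":0,"ty":0,"tz":0,"rx":0,"ry":0,"rz":0,"grip":-0.14}
    - {"tx":-0.01,"ty":0,"tz":0.01,"rx":0,"ry":0,"rz":0,"grip":-0.14}
    - {"tx":-0.02,"ty":0,"tz":0.02,"rx":0,"ry":0,"rz":0,"grip":-0.14}
    - {"tx":-0.02,"ty":0,"tz":0.03,"rx":0,"ry":0,"rz":0,"grip":-0.14}
    - {"tx":0,"ty":0,"tz":0.05,"rx":0,"ry":0,"rz":0,"grip":-0.14}
    - {"tx":0,"ty":0,"tz":0.06,"rx":0,"ry":0,"rz":0.02,"grip":-0.14}
    - {"tx":0,"ty":0.02,"tz":0.06,"rx":0,"ry":0,"rz":0,"grip":-0.14}
    - {"tx":0,"ty":0.03,"tz":0.06,"rx":0,"ry":0,"rz":0,"grip":-0.14}
    - {"tx":0,"ty":0.02,"tz":0.02,"rx":0,"ry":0,"rz":0,"grip":-0.14}
    - {"tx":0,"ty":0,"tz":0,"rx":0,"ry":0,"rz":0,"grip":-0.14}

```text
time: 42.08
eef_pos: [0.4564, -0.0109, 0.2504]
tool_rot: [0.912, 0.007, 0.411, -0.015]
ft_force: [-0.2, 0.0, 0.1]
grip_width: 0.0378
gripper_force: 0.0
```

Run:
```python
from blobs import *
st();hand()
```

```text
t 42.08 p [ 0.4564 -0.0109  0.2504] z [ 0.749  0.032 -0.662] y [ 0.024 -0.999 -0.021] q [-0.512 -0.208  2.253  0.925  0.517  0.354] w 0.0378 F [-0.2  0.   0.1] g 0.0
side blue [269 169  23   9 111] [ 0.4936 -0.1743  0.055 ] yaw -0.072
side blue [259 186  25  11 116] [ 0.4939 -0.0633  0.055 ] yaw -0.151
side red [266 177  24  10 115] [ 0.4901 -0.1207  0.055 ] yaw -0.037
top blue [286 179   6  22  89] [ 0.4948 -0.0647  0.055 ] yaw -0.043
top blue [317 179   5  22  91] [ 0.4921 -0.1773  0.055 ] yaw -0.049
top red [303 180   4  22  88] [ 0.4884 -0.1235  0.055 ] yaw -0.009
```

Request:
play_rows:
  series:
    - {"tx":0,"ty":0.01,"tz":0.03,"rx":0,"ry":0.141,"rz":0,"grip":0}
    - {"tx":0,"ty":0.01,"tz":0.03,"rx":0,"ry":0.141,"rz":0,"grip":0}
    - {"tx":0,"ty":0.01,"tz":0.02,"rx":0,"ry":0.141,"rz":0,"grip":0}
    - {"tx":0,"ty":0.01,"tz":0,"rx":0,"ry":0.141,"rz":0,"grip":0}
    - {"tx":0,"ty":0.01,"tz":0,"rx":0,"ry":0.141,"rz":0,"grip":0}
    - {"tx":0,"ty":0.01,"tz":0,"rx":0,"ry":0.141,"rz":0,"grip":0}
    - {"tx":-0.01,"ty":0.01,"tz":0,"rx":0,"ry":0,"rz":0.151,"grip":0.5}
    - {"tx":-0.01,"ty":0.01,"tz":0,"rx":0,"ry":0,"rz":0.151,"grip":0.5}
    - {"tx":-0.01,"ty":0.01,"tz":0,"rx":0,"ry":0,"rz":0.151,"grip":0.5}
    - {"tx":-0.01,"ty":0,"tz":0,"rx":0,"ry":0,"rz":0.151,"grip":0.5}
    - {"tx":-0.01,"ty":0,"tz":0,"rx":0,"ry":0,"rz":0.151,"grip":0.5}
    - {"tx":-0.01,"ty":0,"tz":0,"rx":0,"ry":0,"rz":0.151,"grip":0.5}
    - {"tx":0,"ty":0,"tz":0,"rx":0,"ry":0,"rz":0.151,"grip":0.5}
    - {"tx":0,"ty":0,"tz":0,"rx":0,"ry":0,"rz":0.151,"grip":0.5}
    - {"tx":0,"ty":0,"tz":0,"rx":0,"ry":0,"rz":0,"grip":0.5}
    - {"tx":0,"ty":0,"tz":0,"rx":0,"ry":0,"rz":0,"grip":0.5}

```text
time: 44.18
eef_pos: [0.3991, 0.0779, 0.3112]
tool_rot: [0.821, 0.569, 0.018, -0.049]
ft_force: [-0.4, -0.4, -0.0]
grip_width: 0.0661
gripper_force: 0.0
```

```bash
cat > disp.py <<'E'
from h import *
def disp(z=.005,lo=None):
    s=ctrl.get_state();im=ctrl.get_image('wrist').astype(np.uint8);c=cam('wrist',s);cv2.imwrite('pics/dlast.png',im[...,::-1])
    hsv=cv2.cvtColor(im,cv2.COLOR_RGB2HSV);M=((hsv[...,0]>55)&(hsv[...,0]<90)&(hsv[...,1]>90)).astype(np.uint8)
    M=cv2.morphologyEx(M,cv2.MORPH_CLOSE,np.ones((5,5)));N,l,st_,cc=cv2.connectedComponentsWithStats(M)
    for i in range(1,N):
        if st_[i,4]<300: continue
        v,u=np.nonzero(l==i);pts=np.array([pix(c,a,b,z)[:2] for a,b in zip(u,v)],np.float32)
        (cx,cy),(w,h),a=cv2.minAreaRect(pts*1000);print('blob',st_[i],'c',round(cx,1),round(cy,1),'size',round(w,1),round(h,1),'ang',round(a,1))
E
python3 - <<'E'
from disp import *
st();disp()
c=cam('top');print('pocket',pix(c,696/3.7+175,163/3.7+135,.012))
E
```

```text
t 44.17 p [0.3991 0.0779 0.3112] z [-0.027  0.101 -0.995] y [ 0.936 -0.347 -0.061] q [-0.159  0.003  1.678  0.096  1.504  0.191] w 0.0661 F [-0.4 -0.4 -0. ] g 0.0
blob [ 433    0   79  129 6246] c 756.4 135.6 size 98.9 193.1 ang 0.0
blob [207  58  42  54 700] c 388.7 230.9 size 78.9 64.5 ang 68.7
blob [201  64  42  67 693] c 351.4 212.0 size 53.3 118.1 ang 12.5
blob [ 463  119   49   50 1644] c 737.0 2.5 size 56.5 71.3 ang 89.6
blob [ 476  173   36   78 1737] c 717.4 -107.1 size 127.5 52.0 ang 78.1
blob [378 293  25  29 313] c 514.5 -214.9 size 35.1 56.4 ang 3.7
blob [  90  294   64   87 1162] c 26.6 -108.3 size 192.1 106.4 ang 37.5
blob [347 328  45  33 466] c 470.3 -273.2 size 56.4 81.2 ang 26.2
pocket [ 0.532  -0.3511  0.012 ]
```

Request:
play_rows:
  series:
    - {"tx":0,"ty":0.02,"tz":0,"rx":-0.101,"ry":-0.027,"rz":0,"grip":1}
    - {"tx":0,"ty":0,"tz":0,"rx":0,"ry":0,"rz":0,"grip":1}
    - {"tx":0,"ty":0,"tz":0,"rx":0,"ry":0,"rz":0,"grip":1}

```text
time: 44.6
eef_pos: [0.399, 0.0979, 0.3118]
tool_rot: [0.821, 0.571, 0.0, 0.0]
ft_force: [0.7, -0.5, -0.1]
grip_width: 0.0882
gripper_force: 0.0
```

```bash
cat > disp.py <<'E'
from h import *
def disp(z=.005,box=(.3,.52,.05,.36)):
    s=ctrl.get_state();im=ctrl.get_image('wrist').astype(np.uint8);c=cam('wrist',s);cv2.imwrite('pics/dlast.png',im[...,::-1])
    hsv=cv2.cvtColor(im,cv2.COLOR_RGB2HSV);M=((hsv[...,0]>50)&(hsv[...,0]<95)&(hsv[...,1]>80)).astype(np.uint8)
    O=((hsv[...,0]>8)&(hsv[...,0]<25)&(hsv[...,1]>180)&(hsv[...,2]>150)).astype(np.uint8)
    for n,m in(('board',cv2.morphologyEx(M,cv2.MORPH_OPEN,np.ones((2,2)))),('cell',O)):
        v,u=np.nonzero(m);p=np.array([pix(c,a,b,z)[:2] for a,b in zip(u,v)],np.float32)
        k=(p[:,0]>box[0])&(p[:,0]<box[1])&(p[:,1]>box[2])&(p[:,1]<box[3]);p=p[k]
        (cx,cy),(w,h),a=cv2.minAreaRect(p*1000);print(n,len(p),'c',round(cx,1),round(cy,1),'size',round(w,1),round(h,1),'ang',round(a,1))
E
python3 - <<'E'
from disp import *
st();disp()
E
```

```text
t 44.6 p [0.399  0.0979 0.3118] z [ 0.001  0.    -1.   ] y [ 0.938 -0.348  0.001] q [-0.046  0.006  1.67   0.     1.465  0.309] w 0.0882 F [ 0.7 -0.5 -0.1] g 0.0
board 1295 c 379.1 217.4 size 109.3 75.3 ang 67.8
cell 69 c 394.0 177.1 size 13.6 12.5 ang 68.7
```

Request:
play_rows:
  series:
    - {"tx":-0.0124,"ty":0.056,"tz":-0.03,"rx":0,"ry":0,"rz":-0.032,"grip":1}
    - {"tx":-0.0124,"ty":0.0569,"tz":-0.03,"rx":0,"ry":0,"rz":0,"grip":1}
    - {"tx":0,"ty":0,"tz":-0.05,"rx":0,"ry":0,"rz":0,"grip":1}
    - {"tx":0,"ty":0,"tz":-0.05,"rx":0,"ry":0,"rz":0,"grip":1}
    - {"tx":0,"ty":0,"tz":-0.05,"rx":0,"ry":0,"rz":0,"grip":1}
    - {"tx":0,"ty":0,"tz":-0.04,"rx":0,"ry":0,"rz":0,"grip":1}
    - {"tx":0,"ty":0,"tz":-0.02,"rx":0,"ry":0,"rz":0,"grip":1}
    - {"tx":0,"ty":0,"tz":0,"rx":0,"ry":0,"rz":0,"grip":1}
    - {"tx":0,"ty":0,"tz":0,"rx":0,"ry":0,"rz":0,"grip":1}

```text
time: 45.78
eef_pos: [0.3759, 0.2062, 0.0451]
tool_rot: [0.83, 0.558, 0.001, 0.001]
ft_force: [-0.5, -0.1, 0.7]
grip_width: 0.0883
gripper_force: 0.0
```

Run:
```python
from h import *
st()
```

```text
t 45.77 p [0.3759 0.2062 0.0451] z [ 0.002 -0.001 -1.   ] y [ 0.926 -0.378  0.003] q [ 0.228  0.388  1.992 -0.002  0.759  0.617] w 0.0883 F [-0.5 -0.1  0.7] g 0.0
```

Request:
play_rows:
  series:
    - {"tx":-0.0017,"ty":0.0046,"tz":-0.015,"rx":0,"ry":0,"rz":0,"grip":1}
    - {"tx":0,"ty":0,"tz":-0.012,"rx":0,"ry":0,"rz":0,"grip":1}
    - {"tx":0,"ty":0,"tz":-0.007,"rx":0,"ry":0,"rz":0,"grip":1}
    - {"tx":0,"ty":0,"tz":-0.003,"rx":0,"ry":0,"rz":0,"grip":1}
    - {"tx":0,"ty":0,"tz":0,"rx":0,"ry":0,"rz":0,"grip":1}

```text
time: 46.4
eef_pos: [0.3736, 0.211, 0.0074]
tool_rot: [0.83, 0.558, 0.0, 0.001]
ft_force: [-0.9, -0.5, 0.1]
grip_width: 0.0882
gripper_force: 0.0
```

Request:
play_rows:
  series:
    - {"tx":0,"ty":0,"tz":-0.001,"rx":0,"ry":0,"rz":0,"grip":1}
    - {"tx":0,"ty":0,"tz":0,"rx":0,"ry":0,"rz":0,"grip":0.4}
    - {"tx":0,"ty":0,"tz":0,"rx":0,"ry":0,"rz":0,"grip":-0.2}
    - {"tx":0,"ty":0,"tz":0,"rx":0,"ry":0,"rz":0,"grip":-0.3}
    - {"tx":0,"ty":0,"tz":0,"rx":0,"ry":0,"rz":0,"grip":-0.3}
    - {"tx":0,"ty":0,"tz":0,"rx":0,"ry":0,"rz":0,"grip":-0.3}

```text
time: 47.15
eef_pos: [0.3725, 0.2112, 0.0073]
tool_rot: [0.83, 0.558, -0.001, 0.0]
ft_force: [-1.5, -10.7, 18.4]
grip_width: 0.0403
gripper_force: 8.9
```

Run:
```python
from h import *
st();im=ctrl.get_image('side')[...,::-1];t=ctrl.get_image('top')[...,::-1]
a=cv2.resize(im[215:305,230:320],None,fx=5.3,fy=5.3,interpolation=cv2.INTER_CUBIC);w=ctrl.get_image('wrist')[...,::-1]
b=cv2.resize(w,(310,232),interpolation=cv2.INTER_AREA);d=cv2.resize(t[180:235,195:250],(310,310),interpolation=cv2.INTER_CUBIC)
o=np.zeros((545,795,3),np.uint8);o[:a.shape[0],:a.shape[1]]=a;o[:232,482:792]=b;o[234:544,482:792]=d;cv2.imwrite('pics/d1.png',o)
```

```text
t 47.15 p [0.3725 0.2112 0.0073] z [-0.001 -0.001 -1.   ] y [ 0.926 -0.377 -0.001] q [ 2.410e-01  4.700e-01  2.009e+00 -2.000e-03  6.640e-01  6.290e-01] w 0.0403 F [ -1.5 -10.7  18.4] g 8.9
```

View pics/d1.png

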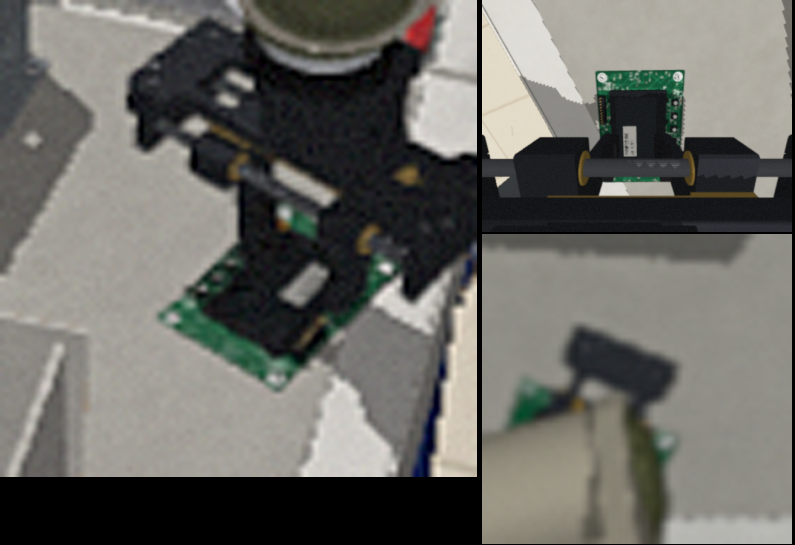

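Request:
play_rows:
  series:
    - {"tx":0,"ty":0,"tz":0.006,"rx":0,"ry":0,"rz":0,"grip":-0.1}
    - {"tx":0,"ty":0,"tz":0.006,"rx":0,"ry":0,"rz":0,"grip":0.7}
    - {"tx":0,"ty":0,"tz":0,"rx":0,"ry":0,"rz":0,"grip":1}
    - {"tx":0,"ty":0,"tz":0,"rx":0,"ry":0,"rz":0,"grip":1}
    - {"tx":0,"ty":0,"tz":0,"rx":0,"ry":0,"rz":0,"grip":1}

```text
time: 47.92
eef_pos: [0.3734, 0.211, 0.0181]
tool_rot: [0.83, 0.558, 0.0, 0.001]
ft_force: [0.1, 0.9, 0.4]
grip_width: 0.0772
gripper_force: 0.0
```

Run:
```python
from disp import *
st();disp()
```

```text
t 47.92 p [0.3734 0.211  0.0181] z [ 0.001 -0.001 -1.   ] y [ 0.926 -0.377  0.001] q [ 2.400e-01  4.470e-01  2.004e+00 -2.000e-03  6.900e-01  6.290e-01] w 0.0772 F [0.1 0.9 0.4] g 0.0
board 5891 c 384.0 228.5 size 88.8 76.3 ang 68.7
cell 20 c 402.6 175.9 size 4.4 2.3 ang 87.4
```

Request:
play_rows:
  series:
    - {"tx":0.001,"ty":0,"tz":-0.006,"rx":0,"ry":0,"rz":0.01,"grip":0.8}
    - {"tx":0,"ty":0,"tz":-0.005,"rx":0,"ry":0,"rz":0,"grip":0.8}
    - {"tx":0,"ty":0,"tz":-0.0015,"rx":0,"ry":0,"rz":0,"grip":0.8}
    - {"tx":0,"ty":0,"tz":0,"rx":0,"ry":0,"rz":0,"grip":0.8}

```text
time: 48.48
eef_pos: [0.3745, 0.211, 0.0057]
tool_rot: [0.827, 0.562, 0.0, 0.001]
ft_force: [-0.1, -0.2, 0.1]
grip_width: 0.0793
gripper_force: 0.0
```

Request:
play_rows:
  series:
    - {"tx":0,"ty":0,"tz":0,"rx":0,"ry":0,"rz":0,"grip":0.3}
    - {"tx":0,"ty":0,"tz":0,"rx":0,"ry":0,"rz":0,"grip":0.3}
    - {"tx":0,"ty":0,"tz":-0.001,"rx":0,"ry":0,"rz":0,"grip":0.3}
    - {"tx":0,"ty":0,"tz":0,"rx":0,"ry":0,"rz":0,"grip":0.3}

```text
time: 48.98
eef_pos: [0.3745, 0.211, 0.0048]
tool_rot: [0.827, 0.562, 0.0, 0.001]
ft_force: [0.9, -0.4, -1.1]
grip_width: 0.0574
gripper_force: 0.0
```

Request:
play_rows:
  series:
    - {"tx":0,"ty":0,"tz":-0.0005,"rx":0,"ry":0,"rz":0,"grip":0.3}
    - {"tx":0,"ty":0,"tz":0,"rx":0,"ry":0,"rz":0,"grip":0.2}
    - {"tx":0,"ty":0,"tz":0,"rx":0,"ry":0,"rz":0,"grip":0.15}
    - {"tx":0,"ty":0,"tz":0,"rx":0,"ry":0,"rz":0,"grip":0.1}
    - {"tx":0,"ty":0,"tz":0,"rx":0,"ry":0,"rz":0,"grip":0.05}
    - {"tx":0,"ty":0,"tz":0,"rx":0,"ry":0,"rz":0,"grip":0}
    - {"tx":0,"ty":0,"tz":0,"rx":0,"ry":0,"rz":0,"grip":0}

```text
time: 49.85
eef_pos: [0.3746, 0.211, 0.0043]
tool_rot: [0.827, 0.562, 0.0, 0.001]
ft_force: [-0.1, -0.3, -0.7]
grip_width: 0.0487
gripper_force: 30.0
```

Request:
play_rows:
  series:
    - {"tx":0,"ty":0,"tz":0.02,"rx":0,"ry":0,"rz":0,"grip":0}
    - {"tx":0,"ty":0,"tz":0.04,"rx":0,"ry":0,"rz":0,"grip":0}
    - {"tx":0,"ty":0,"tz":0.05,"rx":0,"ry":0,"rz":0,"grip":0}
    - {"tx":0,"ty":-0.01,"tz":0.05,"rx":0,"ry":0,"rz":0.06,"grip":0}
    - {"tx":0,"ty":-0.03,"tz":0.05,"rx":0,"ry":0,"rz":0.1,"grip":0}
    - {"tx":0.01,"ty":-0.05,"tz":0.04,"rx":0,"ry":0,"rz":0.1,"grip":0}
    - {"tx":0.015,"ty":-0.05,"tz":0,"rx":0,"ry":0,"rz":0.097,"grip":0}
    - {"tx":0.015,"ty":-0.055,"tz":0,"rx":0,"ry":0,"rz":0,"grip":0}
    - {"tx":0.015,"ty":-0.055,"tz":0,"rx":0,"ry":0,"rz":0,"grip":0}
    - {"tx":0.02,"ty":-0.055,"tz":0,"rx":0,"ry":0,"rz":0,"grip":0}
    - {"tx":0.02,"ty":-0.055,"tz":0,"rx":0,"ry":0,"rz":0,"grip":0}
    - {"tx":0.02,"ty":-0.055,"tz":0,"rx":0,"ry":0,"rz":0,"grip":0}
    - {"tx":0.02,"ty":-0.055,"tz":0,"rx":0,"ry":0,"rz":0,"grip":0}
    - {"tx":0.02,"ty":-0.055,"tz":0,"rx":0,"ry":0,"rz":0,"grip":0}
    - {"tx":0,"ty":-0.055,"tz":0,"rx":0,"ry":0,"rz":0,"grip":0}
    - {"tx":0,"ty":-0.055,"tz":0,"rx":0,"ry":0,"rz":0,"grip":0}
    - {"tx":0,"ty":-0.04,"tz":0,"rx":0,"ry":0,"rz":0,"grip":0}
    - {"tx":0,"ty":0,"tz":0,"rx":0,"ry":0,"rz":0,"grip":0}
    - {"tx":0,"ty":0,"tz":0,"rx":0,"ry":0,"rz":0,"grip":0}

```text
time: 52.22
eef_pos: [0.5293, -0.4615, 0.2526]
tool_rot: [0.714, 0.7, 0.001, 0.0]
ft_force: [-0.2, -0.4, -2.0]
grip_width: 0.049
gripper_force: 30.0
```

Run:
```python
from h import *
st();c=snap('wrist','p1.png',(80,0,432,235),2.27)
for X in ([.532,-.351,.006],[.532,-.29,.01],[.532,-.41,.01],[.49,-.351,.01],[.572,-.351,.01]): print((proj(c,X)-[80,0])*2.27)
```

```text
t 52.23 p [ 0.5293 -0.4615  0.2526] z [ 0.001  0.    -1.   ] y [ 1.    -0.019  0.001] q [-8.840e-01  7.340e-01  8.070e-01  1.000e-03  1.601e+00 -8.640e-01] w 0.049 F [-0.2 -0.4 -2. ] g 30.0
[399.747 184.097]
[397.704  64.695]
[401.563 288.517]
[326.653 184.778]
[469.436 181.6  ]
```

View pics/p1.png

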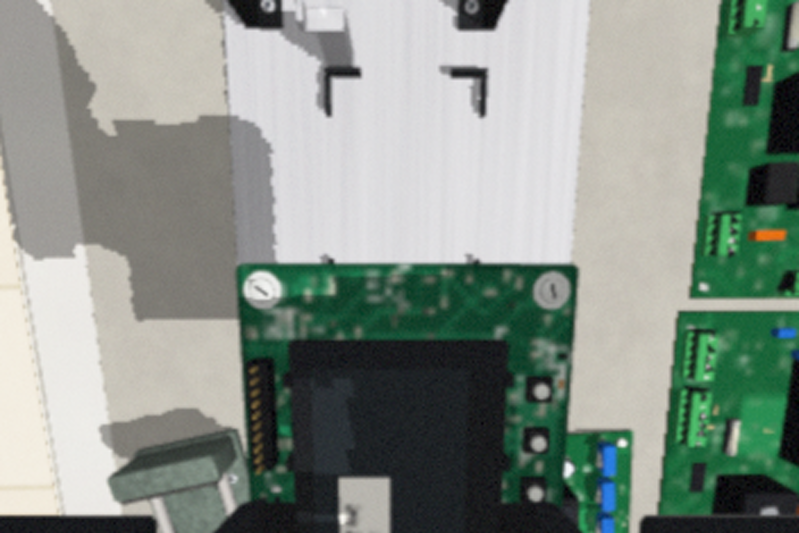

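Run:
```python
from h import *
c=cam('wrist');s=ctrl.get_state();a=-.019
g=lambda u,v,z:pix(c,u/2.27+80,v/2.27,z)
for n,t in dict(Lin=(331,76,.006),Rin=(478,76,.006),Lout=(326,68,.016),Rout=(487,67,.016),Lt=(328,257,.016),Rt=(472,257,.016),bL=(238,265,.2533),bR=(577,265,.2533),plL=(225,30,.006),plR=(587,30,.006),plL2=(237,262,.006),plR2=(577,262,.006),sad=(325,8,.077)).items(): print(n,g(*t), 'rel TCP',(g(*t)[:2]-s['eef_pos'][:2]).round(4))
im=cv2.imread('pics/p1.png');gr=cv2.cvtColor(im,cv2.COLOR_BGR2GRAY)
print('col 340 rows60-90',gr[60:92:2,342].tolist());print('col 465',gr[60:92:2,460].tolist());print('row100 u310-345',gr[100,312:345:2].tolist());print('row100 u465-500',gr[100,466:500:2].tolist())
print('row 262', gr[258,312:345:2].tolist(), gr[258,460:490:2].tolist())
```

```text
Lin [ 0.4949 -0.2935  0.006 ] rel TCP [-0.0346  0.1676]
Rin [ 0.5769 -0.2951  0.006 ] rel TCP [0.0474 0.166 ]
Lout [ 0.4933 -0.2922  0.016 ] rel TCP [-0.0362  0.1689]
Rout [ 0.5805 -0.2933  0.016 ] rel TCP [0.051  0.1678]
Lt [ 0.4897 -0.3909  0.016 ] rel TCP [-0.0398  0.0702]
Rt [ 0.5734 -0.3925  0.016 ] rel TCP [0.0439 0.0686]
bL [ 0.4943 -0.3952  0.2533] rel TCP [-0.0352  0.0659]
bR [ 0.5695 -0.3967  0.2533] rel TCP [0.04   0.0644]
plL [ 0.4379 -0.2697  0.006 ] rel TCP [-0.0916  0.1914]
plR [ 0.6364 -0.2734  0.006 ] rel TCP [0.1069 0.1877]
plL2 [ 0.4342 -0.3926  0.006 ] rel TCP [-0.0953  0.0685]
plR2 [ 0.6374 -0.3965  0.006 ] rel TCP [0.1079 0.0646]
sad [ 0.4997 -0.2846  0.077 ] rel TCP [-0.0298  0.1765]
col 340 rows60-90 [109, 108, 102, 76, 51, 39, 30, 40, 97, 161, 207, 217, 215, 214, 214, 213]
col 465 [222, 221, 207, 152, 86, 49, 32, 32, 75, 154, 216, 224, 222, 223, 223, 223]
row100 u310-345 [219, 213, 181, 148, 139, 124, 90, 59, 62, 113, 177, 212, 219, 216, 215, 215, 214]
row100 u465-500 [223, 221, 193, 154, 137, 138, 125, 86, 45, 68, 154, 210, 224, 222, 221, 220, 219]
row 262 [219, 220, 222, 212, 179, 149, 138, 134, 126, 133, 159, 195, 219, 224, 222, 220, 218] [226, 227, 220, 187, 148, 141, 161, 178, 177, 182, 210, 222, 223, 224, 223]
```

Request:
play_rows:
  series:
    - {"tx":0.0042,"ty":0.04,"tz":-0.03,"rx":0,"ry":0,"rz":0,"grip":0}
    - {"tx":0,"ty":0.04,"tz":-0.04,"rx":0,"ry":0,"rz":0,"grip":0}
    - {"tx":0,"ty":0.02,"tz":-0.05,"rx":0,"ry":0,"rz":0,"grip":0}
    - {"tx":0,"ty":0,"tz":-0.04,"rx":0,"ry":0,"rz":0,"grip":0}
    - {"tx":0,"ty":0,"tz":-0.04,"rx":0,"ry":0,"rz":0,"grip":0}
    - {"tx":0,"ty":0,"tz":-0.01,"rx":0,"ry":0,"rz":0,"grip":0}
    - {"tx":0,"ty":0,"tz":0,"rx":0,"ry":0,"rz":0,"grip":0}
    - {"tx":0,"ty":0,"tz":0,"rx":0,"ry":0,"rz":0,"grip":0}

```text
time: 53.28
eef_pos: [0.5341, -0.3627, 0.0449]
tool_rot: [0.714, 0.7, 0.0, 0.002]
ft_force: [0.4, -0.4, -0.7]
grip_width: 0.0492
gripper_force: 30.0
```

Run:
```python
from h import *
st()
# check: stop inner corners vs board edge in this image, green mask extent
im=ctrl.get_image('wrist');cv2.imwrite('pics/p2.png',im[...,::-1])
g=cv2.cvtColor(im,cv2.COLOR_RGB2GRAY);hsv=cv2.cvtColor(im,cv2.COLOR_RGB2HSV);M=(hsv[...,0]>50)&(hsv[...,0]<95)&(hsv[...,1]>80)
ys=np.nonzero(M[:,255])[0];print('top green row at u=255',ys[:5]);r=ys[ys>30][0]+12
for rr in(r,r+20):print(rr,np.nonzero(M[rr,120:400])[0][[0,-1]]+120)
print('dark above: cols u=', [ (u,[int(x) for x in g[max(0,r-60):r,u:u+1][::3,0]]) for u in(210,300)])
```

```text
t 53.27 p [ 0.5341 -0.3627  0.0449] z [ 0.004 -0.003 -1.   ] y [ 1.    -0.02   0.004] q [-7.780e-01  7.650e-01  1.307e+00  1.000e-03  1.065e+00 -7.590e-01] w 0.0492 F [ 0.4 -0.4 -0.7] g 30.0
top green row at u=255 [125 126 127 128 138]
137 [186 332]
157 [187 327]
dark above: cols u= [(210, [203, 202, 203, 202, 166, 131, 132, 113, 97, 89, 108, 23, 88, 76, 58, 71, 86, 87, 44, 54]), (300, [207, 208, 206, 210, 209, 208, 208, 210, 208, 126, 119, 23, 76, 64, 49, 54, 47, 53, 56, 48])]
```

Request:
play_rows:
  series:
    - {"tx":-0.0005,"ty":0.0008,"tz":-0.012,"rx":0,"ry":0,"rz":0,"grip":0}
    - {"tx":0,"ty":0,"tz":-0.01,"rx":0,"ry":0,"rz":0,"grip":0}
    - {"tx":0,"ty":0,"tz":0,"rx":0,"ry":0,"rz":0,"grip":0}
    - {"tx":0,"ty":0,"tz":0,"rx":0,"ry":0,"rz":0,"grip":0}

```text
time: 53.82
eef_pos: [0.5329, -0.3614, 0.0209]
tool_rot: [0.714, 0.7, 0.0, 0.001]
ft_force: [0.1, 0.1, -0.4]
grip_width: 0.0491
gripper_force: 30.0
```

Run:
```python
from h import *
st()
im=ctrl.get_image('wrist');g=cv2.cvtColor(im,cv2.COLOR_RGB2GRAY);c=cam('wrist')
for n,X in dict(boardTL=[.4965,-.2963,.018],TR=[.5745,-.2979,.018],stopL=[.4945,-.294,.016],stopR=[.5775,-.2957,.016]).items(): print(n,proj(c,X))
np.set_printoptions(linewidth=250)
print('TL');print(g[98:146:3,168:222:3]);print('TR');print(g[98:146:3,300:354:3])
```

```text
t 53.83 p [ 0.5329 -0.3614  0.0209] z [ 0.001 -0.    -1.   ] y [ 1.    -0.02   0.001] q [-7.780e-01  7.960e-01  1.321e+00  1.000e-03  1.023e+00 -7.580e-01] w 0.0491 F [ 0.1  0.1 -0.4] g 30.0
boardTL [184.1 118.3]
TR [335.3 118.4]
stopL [180.8 113.8]
stopR [340.2 113.9]
TL
[[126 123 124 119  90 109 117 119 114 116 117 115 118 172 208 209 211 214]
 [ 93  92  99 104 106 114 120 121 120 115 115 116 115 171 210 208 209 214]
 [166 151 109 107 108 107 105 106 108 109 114 114 118 144 205 209 209 211]
 [204 206 139 129 129 124 124 128 123 128 122 127 124 128 132 203 211 210]
 [207 188 132  37  38  36  39  38  39  36  33  39  31  39  39  48 124 141]
 [205 136 129  36  33  33  33  38  37  38  43  39  36  36  38  35 103 136]
 [201 168 128  39  34  15  90  83  74  73  72  71  68  68  69  66  77  78]
 [129 132 130  43  37  31  66  68 128 155 112  62  64  67  63  63  69  67]
 [130 131 129  45  38  30  68 150 164 179 223 163  67  68  74  87  96  83]
 [131 129 132  43  37  24  77 203 202 230 228 226 124  73  86  89 103  89]
 [131 131 132  49  27  25  89 220 218 136 231 222 146  78  92 111 149  94]
 [
[... 877 characters left out ...]
 76   5  30 156 214 211]
 [ 48  92  59  45  50  42  47  79  93  55  45  47  21  20  41 143 214 210]
 [ 56  98  64  79  51  54 135 149 152 146  63  42  27  14  45 165 209 206]
 [ 52  57  75  93  50 108 136 154 129 146 123  43  14   5  46 171 210 209]
 [ 55  62  52  55  48 130 136 150 111 145 130  46  18  21  39 192 211 210]
 [ 58  46  48  44  56 116 141 145 118 138  97  50  13  26  19 194 210 209]
 [ 45  43  50  60  58  59 128 148 147 120  70  66   3  23  25 207 213 211]
 [ 46  38  55  53  44  42  50  62  67  76  80  84  13  19  29 209 211 206]
 [ 46  50  46  48  45  53  61 105  68  50  44  42  20  22  51 209 211 212]
 [ 82  66  45  48  45  47  50  77  50  51  46  44  16  16  58 213 212 209]]
```

Request:
play_rows:
  series:
    - {"tx":0,"ty":-0.0018,"tz":0,"rx":0,"ry":0,"rz":0,"grip":0}
    - {"tx":0,"ty":0,"tz":-0.004,"rx":0,"ry":0,"rz":0,"grip":0}
    - {"tx":0,"ty":0,"tz":-0.003,"rx":0,"ry":0,"rz":0,"grip":0}
    - {"tx":0,"ty":0,"tz":0,"rx":0,"ry":0,"rz":0,"grip":0}

```text
time: 54.38
eef_pos: [0.5327, -0.363, 0.0135]
tool_rot: [0.714, 0.7, 0.0, 0.0]
ft_force: [-0.1, 0.4, -0.6]
grip_width: 0.049
gripper_force: 30.0
```

Run:
```python
from h import *
st()
g=cv2.cvtColor(ctrl.get_image('wrist'),cv2.COLOR_RGB2GRAY)
np.set_printoptions(linewidth=250)
print('TL');print(g[104:126,174:216:3]);print('TR');print(g[118:130:4,325:352])
print(g[118:130:4,170:196])
```

```text
t 54.38 p [ 0.5327 -0.363   0.0135] z [ 0.001 -0.    -1.   ] y [ 1.    -0.02   0.001] q [-7.800e-01  8.080e-01  1.321e+00  1.000e-03  1.013e+00 -7.600e-01] w 0.049 F [-0.1  0.4 -0.6] g 30.0
TL
[[117 112 108 118 119 117 116 116 114 113 118 115 167 210]
 [ 57  59  69  73  75  72  74  72  74  70  70  71 120 190]
 [ 33  35  39  36  40  40  43  42  42  38  40  40  52 134]
 [ 36  35  37  38  37  36  39  39  37  39  37  41  41  95]
 [ 37  36  35  32  41  38  35  37  40  37  37  35  33  74]
 [ 33  34  39  30  38  36  36  36  35  33  34  37  35  65]
 [ 29  27  31  48  46  48  53  48  54  48  52  44  44  87]
 [ 28  21  29 123 129 126 127 125 125 125 126  99 101 146]
 [ 35  21  47 199 202 201 200 198 197 196 195 172 173 201]
 [ 33  23  32 201 209 204 209 202 188 185 186 189 187 192]
 [ 39  27  24 185 191 188 190 184 138 133 136 137 143 141]
 [ 38  25  27 134 131 126 126 122 118 117 116 116 120 116]
 [ 39  27  21 128  95  84  81  78  74  74  77  80  80  74]
 [ 37  27  21 121  77  69  61  64  61  59  55  63  59  53]
 [ 39  33  19 111  72  72  73  83  67  61  60  59  60  59]
 [ 33  29   9 101  70 
[... 350 characters left out ...]
 83 158 208 233 229 229 124  79  91  92]]
TR
[[ 49  47  39  41  43  38  43  40  50  86 119 134 132 130  97  42  17  14  21  19  20  34  42  43  70 160 206]
 [151 149 150 134  98  63  42  41  46  89 122 131 135 117  76  24  14   7  13  15  18  34  21  28  77 165 209]
 [151 151 149 144 148 127  79  46  54 108 131 132 130 105  57  28  11  14   7  15  24  28  23  49 124 188 212]]
[[130 117  77  38  39  39  37  33  26  20  19  36  97 111  86  66  72  78  82  72  62  65  73  78  82  83]
 [133 132  95  42  35  38  39  29  23  17  22  33  77  92  75  59  70  70  94 130 152 157 167 179 185 186]
 [130 127  97  50  37  37  41  39  26  28  21  29  59  92  82  66  89 160 177 168 195 203 163 149 193 225]]
```

Request:
play_rows:
  series:
    - {"tx":0.0005,"ty":0,"tz":-0.002,"rx":0,"ry":0,"rz":0,"grip":0}
    - {"tx":0,"ty":0,"tz":-0.001,"rx":0,"ry":0,"rz":0,"grip":0}
    - {"tx":0,"ty":0,"tz":0,"rx":0,"ry":0,"rz":0,"grip":0}
    - {"tx":0,"ty":0,"tz":0,"rx":0,"ry":0,"rz":0,"grip":0.2}
    - {"tx":0,"ty":0,"tz":0,"rx":0,"ry":0,"rz":0,"grip":0.35}
    - {"tx":0,"ty":0,"tz":0,"rx":0,"ry":0,"rz":0,"grip":0.35}
    - {"tx":0,"ty":0,"tz":0.01,"rx":0,"ry":0,"rz":0,"grip":0.35}
    - {"tx":0,"ty":0,"tz":0.02,"rx":0,"ry":0,"rz":0,"grip":0.35}
    - {"tx":0,"ty":-0.03,"tz":0.05,"rx":0,"ry":0,"rz":0,"grip":0.35}
    - {"tx":0,"ty":-0.04,"tz":0.05,"rx":0,"ry":0,"rz":0,"grip":0.35}
    - {"tx":0,"ty":-0.04,"tz":0.05,"rx":0,"ry":0,"rz":0,"grip":0.35}
    - {"tx":0,"ty":0,"tz":0.04,"rx":0,"ry":0,"rz":0,"grip":0.35}
    - {"tx":0,"ty":0,"tz":0,"rx":0,"ry":0,"rz":0,"grip":0.35}
    - {"tx":0,"ty":0,"tz":0,"rx":0,"ry":0,"rz":0,"grip":0.35}

```text
time: 56.18
eef_pos: [0.5332, -0.4708, 0.2284]
tool_rot: [0.714, 0.7, 0.0, 0.0]
ft_force: [0.2, 0.5, 0.5]
grip_width: 0.0592
gripper_force: 0.0
```

Run:
```python
from disp import *
st();disp(.011,(.47,.6,-.44,-.27))
from blobs import hand
hand()
```

```text
t 56.17 p [ 0.5332 -0.4708  0.2284] z [ 0.001  0.    -1.   ] y [ 1.    -0.02   0.001] q [-8.880e-01  7.660e-01  8.110e-01  1.000e-03  1.564e+00 -8.680e-01] w 0.0592 F [0.2 0.5 0.5] g 0.0
board 2053 c 535.3 -355.1 size 109.3 76.0 ang 88.8
cell 133 c 564.3 -388.1 size 15.4 13.6 ang 90.0
side blue [269 169  23   9  88] [ 0.4953 -0.1764  0.055 ] yaw 0.016
side blue [259 186  25   9  89] [ 0.4994 -0.0657  0.055 ] yaw -0.002
side red [266 177  24  10 107] [ 0.4906 -0.1207  0.055 ] yaw -0.031
top blue [286 179   6  22  98] [ 0.4919 -0.0641  0.055 ] yaw -0.069
top blue [317 179   5  22  98] [ 0.4911 -0.1768  0.055 ] yaw -0.054
top red [303 180   4  22  88] [ 0.4884 -0.1235  0.055 ] yaw -0.009
```

Request:
play_rows:
  series:
    - {"tx":0,"ty":0.03,"tz":0.02,"rx":0,"ry":0,"rz":0,"grip":0}
    - {"tx":0,"ty":0.055,"tz":0,"rx":0,"ry":0,"rz":0,"grip":0}
    - {"tx":0.015,"ty":0.055,"tz":0,"rx":0,"ry":0,"rz":0,"grip":0}
    - {"tx":0.02,"ty":0.055,"tz":0,"rx":0,"ry":0,"rz":0,"grip":0}
    - {"tx":0.02,"ty":0.055,"tz":0,"rx":0,"ry":0,"rz":0,"grip":0}
    - {"tx":0.02,"ty":0.055,"tz":0,"rx":0,"ry":0,"rz":0,"grip":0}
    - {"tx":0.02,"ty":0.055,"tz":0,"rx":0,"ry":0,"rz":0,"grip":0}
    - {"tx":0,"ty":0.055,"tz":0,"rx":0,"ry":0,"rz":0,"grip":0}
    - {"tx":0,"ty":0.05,"tz":0,"rx":0,"ry":0,"rz":0,"grip":0}
    - {"tx":0,"ty":0,"tz":-0.02,"rx":0,"ry":0,"rz":0,"grip":0}
    - {"tx":0,"ty":0,"tz":-0.04,"rx":0,"ry":0,"rz":0,"grip":0}
    - {"tx":0,"ty":0,"tz":0,"rx":0,"ry":0,"rz":0,"grip":0}
    - {"tx":0,"ty":0,"tz":0,"rx":0,"ry":0,"rz":0,"grip":0}

```text
time: 57.95
eef_pos: [0.6288, -0.0064, 0.1899]
tool_rot: [0.714, 0.7, 0.001, 0.001]
ft_force: [0.4, -0.4, 0.8]
grip_width: 0.0441
gripper_force: 0.0
```

Run:
```python
from h import *
st()
```

```text
t 57.95 p [ 0.6288 -0.0064  0.1899] z [ 0.003 -0.001 -1.   ] y [ 1.    -0.02   0.003] q [-0.196  0.578  1.229 -0.     1.331 -0.176] w 0.0441 F [ 0.4 -0.4  0.8] g 0.0
```

Request:
play_rows:
  series:
    - {"tx":0,"ty":0.002,"tz":-0.04,"rx":0,"ry":0,"rz":0,"grip":0}
    - {"tx":0,"ty":0,"tz":-0.04,"rx":0,"ry":0,"rz":0,"grip":0}
    - {"tx":0,"ty":0,"tz":-0.022,"rx":0,"ry":0,"rz":0,"grip":0}
    - {"tx":0,"ty":0,"tz":0,"rx":0,"ry":0,"rz":0,"grip":0}
    - {"tx":0,"ty":0,"tz":0,"rx":0,"ry":0,"rz":0,"grip":-1}
    - {"tx":0,"ty":0,"tz":0,"rx":0,"ry":0,"rz":0,"grip":-1}
    - {"tx":0,"ty":0,"tz":0,"rx":0,"ry":0,"rz":0,"grip":-1}
    - {"tx":0,"ty":0,"tz":0,"rx":0,"ry":0,"rz":0,"grip":-1}

```text
time: 58.95
eef_pos: [0.6286, -0.0044, 0.0877]
tool_rot: [0.714, 0.7, 0.001, 0.001]
ft_force: [-3.0, 0.3, 5.4]
grip_width: 0.0203
gripper_force: 30.0
```

Request:
play_rows:
  series:
    - {"tx":-0.0016,"ty":-0.0239,"tz":0,"rx":0,"ry":0,"rz":0,"grip":-1}
    - {"tx":-0.0056,"ty":-0.0208,"tz":0,"rx":0,"ry":0,"rz":0,"grip":-1}
    - {"tx":-0.0092,"ty":-0.0196,"tz":0,"rx":0,"ry":0,"rz":0,"grip":-1}
    - {"tx":-0.0126,"ty":-0.0175,"tz":0,"rx":0,"ry":0,"rz":0,"grip":-1}
    - {"tx":-0.0154,"ty":-0.015,"tz":0,"rx":0,"ry":0,"rz":0,"grip":-1}
    - {"tx":-0.018,"ty":-0.012,"tz":0,"rx":0,"ry":0,"rz":0,"grip":-1}
    - {"tx":-0.019,"ty":-0.0083,"tz":0,"rx":0,"ry":0,"rz":0,"grip":-1}
    - {"tx":-0.0206,"ty":-0.0051,"tz":0,"rx":0,"ry":0,"rz":0,"grip":-1}
    - {"tx":-0.013,"ty":-0.001,"tz":0,"rx":0,"ry":0,"rz":0,"grip":-1}
    - {"tx":-0.006,"ty":0,"tz":0,"rx":0,"ry":0,"rz":0,"grip":-1}
    - {"tx":0,"ty":0,"tz":0,"rx":0,"ry":0,"rz":0,"grip":-1}
    - {"tx":0,"ty":0,"tz":0,"rx":0,"ry":0,"rz":0,"grip":-1}

```text
time: 60.45
eef_pos: [0.5081, -0.129, 0.0873]
tool_rot: [0.714, 0.7, 0.0, 0.003]
ft_force: [1.7, -4.8, -0.6]
grip_width: 0.0205
gripper_force: 30.0
```

Run:
```python
from h import *
st()
```

```text
t 60.45 p [ 0.5081 -0.129   0.0873] z [ 0.004 -0.003 -1.   ] y [ 1.    -0.021  0.005] q [-4.720e-01  4.800e-01  1.687e+00 -1.000e-03  9.690e-01 -4.510e-01] w 0.0205 F [ 1.7 -4.8 -0.6] g 30.0
```

Push the last few mm until the stop shows in the force.

Request:
play_rows:
  series:
    - {"tx":-0.002,"ty":0,"tz":0,"rx":0,"ry":0,"rz":0,"grip":-1}
    - {"tx":-0.002,"ty":0,"tz":0,"rx":0,"ry":0,"rz":0,"grip":-1}
    - {"tx":-0.001,"ty":0,"tz":0,"rx":0,"ry":0,"rz":0,"grip":-1}
    - {"tx":0,"ty":0,"tz":0,"rx":0,"ry":0,"rz":0,"grip":-1}
    - {"tx":0,"ty":0,"tz":0,"rx":0,"ry":0,"rz":0,"grip":-1}

```text
time: 61.08
eef_pos: [0.5052, -0.129, 0.0874]
tool_rot: [0.715, 0.7, 0.002, 0.005]
ft_force: [17.0, -4.3, -8.9]
grip_width: 0.0205
gripper_force: 30.0
```

Request:
play_rows:
  series:
    - {"tx":0.001,"ty":0,"tz":0,"rx":0,"ry":0,"rz":0,"grip":-1}
    - {"tx":0,"ty":0,"tz":0,"rx":0,"ry":0,"rz":0,"grip":-0.1}
    - {"tx":0,"ty":0,"tz":0,"rx":0,"ry":0,"rz":0,"grip":-0.1}
    - {"tx":0,"ty":0,"tz":0,"rx":0,"ry":0,"rz":0,"grip":-0.1}
    - {"tx":0,"ty":0,"tz":0.03,"rx":0,"ry":0,"rz":0,"grip":-0.1}
    - {"tx":0,"ty":0,"tz":0.05,"rx":0,"ry":0,"rz":0,"grip":-0.1}
    - {"tx":0,"ty":0,"tz":0.06,"rx":0,"ry":0,"rz":0,"grip":-0.1}
    - {"tx":0,"ty":-0.03,"tz":0.06,"rx":0,"ry":0,"rz":0,"grip":-0.1}
    - {"tx":0,"ty":-0.05,"tz":0.04,"rx":0,"ry":0,"rz":0,"grip":-0.1}
    - {"tx":0,"ty":0,"tz":0,"rx":0,"ry":0,"rz":0,"grip":-0.1}
    - {"tx":0,"ty":0,"tz":0,"rx":0,"ry":0,"rz":0,"grip":-0.1}

```text
time: 62.45
eef_pos: [0.5031, -0.2037, 0.3204]
tool_rot: [0.714, 0.7, 0.0, -0.0]
ft_force: [-0.4, 0.4, -0.4]
grip_width: 0.0398
gripper_force: 0.0
```

Run:
```python
from h import *
s=st();c=cam('wrist',s);im=ctrl.get_image('wrist');g=cv2.cvtColor(im,cv2.COLOR_RGB2GRAY)
e=proj(c,[.5052,-.129,.104]);print('knob expect',e)
u,v=e.astype(int);x0,y0=u-25,v-25;w=g[y0:y0+50,x0:x0+50];hs=cv2.cvtColor(im,cv2.COLOR_RGB2HSV)[y0:y0+50,x0:x0+50]
m=((w<60)&(hs[...,1]<90)).astype(np.uint8);N,l,S,cc=cv2.connectedComponentsWithStats(m)
for i in range(1,N):
    if S[i,4]>40: print(S[i],cc[i]+[x0,y0],pix(c,*(cc[i]+[x0,y0]),.104))
hsv=cv2.cvtColor(im,cv2.COLOR_RGB2HSV)
for n,M in(('blue',(hsv[...,0]>100)&(hsv[...,0]<125)&(hsv[...,1]>150)),('red',((hsv[...,0]<6)|(hsv[...,0]>174))&(hsv[...,1]>150))):
    N,l,S,cc=cv2.connectedComponentsWithStats(M.astype(np.uint8))
    for i in range(1,N):
        p=pix(c,*cc[i],.06)
        if S[i,4]>150 and .43<p[0]<.56: 
            vv,uu=np.nonzero(l==i);q=np.array([pix(c,a,b,.06)[:2] for a,b in zip(uu,vv)],np.float32)*1000;print(n,S[i],cv2.minAreaRect(q))
```

```text
t 62.45 p [ 0.5031 -0.2037  0.3204] z [ 0.     0.001 -1.   ] y [ 1.   -0.02  0.  ] q [-6.010e-01  3.100e-01  1.291e+00  1.000e-03  1.541e+00 -5.810e-01] w 0.0398 F [-0.4  0.4 -0.4] g 0.0
knob expect [256.5 108.8]
[43 19  6 11 54] [276.7962963  107.18518519] [ 0.5305 -0.1275  0.104 ]
[ 17  20  15  16 189] [255.40740741 110.33862434] [ 0.5038 -0.1308  0.104 ]
[ 0 37  5 12 45] [233.33333333 125.37777778] [ 0.4756 -0.1485  0.104 ]
blue [216  49  33  24 650] ((473.8514099121094, -65.49658966064453), (28.327739715576172, 42.97397232055664), 86.67259216308594)
blue [264  54  14  19 238] ((525.2845458984375, -69.23490142822266), (22.399850845336914, 17.49326515197754), 88.93902587890625)
blue [220 134  29  20 486] ((472.1363220214844, -175.3461151123047), (27.128694534301758, 40.555206298828125), 88.02494049072266)
blue [263 137  14  17 213] ((523.2596435546875, -178.31065368652344), (23.00059700012207, 18.844499588012695), 89.19375610351562)
red [215  97  34  22 607] ((470.6369323730469, -125.57905578613281), (28.102262496948242, 46.11720657348633), 88.46839904785156)
red [263  99  11  18 176] ((521.5405883789062, -126.45853424072266), (22.850112915039062, 14.069281578063965), 89.2928466796875)
```

Run:
```python
from cell import ctrl
print(ctrl.job_done())
```

```text
the job is handed in; nothing more can be done
None
```

The kit is made up and handed in at about 62 s of the 208 s allowed; the hand-in returned no verdict, so the result below rests on my own measurements. The three screwdrivers that were present lie in their own notches (rack y = 118, 62 and 6 mm). The display had been knocked a few centimetres, so I located it again, and it is in the pocket to within a few millimetres. The keeper arm was pushed home until it met its stop. I did not steer near the side cutters, reel or bottle, and I did not re-measure them at the end.

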